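Load the connector test clamp and draw its plate down crosswise

ROBOT

A 6-joint arm with a two-finger parallel gripper is mounted at the origin on the work surface. World frame = base frame: x ahead of the robot, y to its left, z up, the work surface at z = 0. Lengths are in m, angles in degrees, forces in N, time in s.
With the tool pointing down it reaches from about 0.4 to 0.825 m from the base axis. Payload 7 kg.
Tool frame: the origin (TCP) lies on the front face of the gripper's body, between the roots of the fingers; the fingertips stand 66 mm ahead of it and the grasp point (between the pads) lies 47 mm ahead of it (ctrl.grasp_offset is the z of the grasp point in the tool frame, in m); z points along the fingers, y is the direction in which the jaws open and shut (so a half turn about z gives the same grasp; the last joint's range is limited). The gripper opens to 88 mm and grips with 3 to 60 N. Pads are 19 mm wide; open, the fingers measure 130 mm over their backs; the gripper's body (78 mm by 193 mm) begins 47 mm behind the grasp point.
Start: joints at [79.991, 20.546, 0.682, 0, -70.136, -16.507], TCP at [0.301, 0.604, 0.292] pointing down, gripper open.
Joint ranges: [-176.03, 176.03], [-82.01, 121.73], [-58.28, 71.71], [-173.87, 95.51], [-174.79, -0.11], [-173.66, 173.66]. Speed limits (degrees/s): [136.94, 136.94, 172.46, 180, 180, 180].

INTERFACE

Orientations are given as [roll, pitch, yaw] about the fixed x, y, z axes, in that order (R = Rz(yaw) Ry(pitch) Rx(roll)).
In Python, from plant import ctrl gives the robot as it stands.
- The arm moves only by the shell command python3 -m creep 'ROWS'. ROWS is JSON, a list of rows, each a list of 7 numbers: the turn, a rotation vector about the tool's x, y, z in rad, then the shift along the tool's x, y, z in m, then the opening, from 0 (shut) to 1 (fully open). In form: [[wx, wy, wz, dx, dy, dz, grip], ...]. A call has 1 to 12 rows; each row is the pose to reach, as a shift and turn from the pose commanded when the call began, along the tool's axes at that moment; what a row does not reach only later rows make up. A row lasts 1/12 s, in which the tool goes at most 41.7 mm and 7.16 degrees, less where a joint would pass 70% of its speed; a pose out of reach is approached as far as the arm can. A call with a gripper value outside its range is refused whole. The fingers move at their own pace and stop on an object; the grip force is fixed at half the most. Time passes only in rows, so rows that repeat a pose let the fingers close. It gives the time, the measured TCP pose, the force and the opening at its end, in the units of the state.
- ctrl.get_obs(): the state, without advancing time (a new reading comes with each control period).
- ctrl.snapshot(name): name is "side" or "top"; returns the picture (384x512x3 uint8, blue, green, red); there is no depth.
- ctrl.camera_model(name): a dict with "K" (3x3 intrinsics, pixels), "rvec" (rotation vector, rad) and "tvec" (3), from world to camera coordinates, as OpenCV has them. Camera axes: x right, y down, z forward; pixel columns grow to the right and rows downward; lengths in m; the calibration is good to about 2 mm. A picture is of the moment at which its call begins. camera_model takes no time and is no camera call.
- ctrl.close_job(): hands the job in, once; it reports no verdict.
The state is a dict: "clock": time; "joint_pos": joint angles; "qvel": joint speeds; "tau": joint torques, N m; "tool_pos": TCP position; "orientation": TCP orientation; "force": force on the tool from outside, world axes, zero at the start; "moment": the same for the moment, N m; "opening": finger opening in m.
Only numpy, scipy, OpenCV 4.12 (cv2) and the standard library are available. Lean on these libraries where they do the work, as an engineer would, in place of code of your own. Each camera call takes 0.05 s, during which the arm holds its last target.

TASK

Load the connector carrier into the test clamp: lay it on the open lower half of the sloping bed, nose uphill, and let go; then, by its tail, push it up under the pressure plate until it rests against the top stop, and let go again. Then draw the plate down evenly with the four wing knobs, clockwise and crosswise in two rounds: first one diagonal pair and then the other about half way, and only then, again one diagonal pair after the other, all the way to their stops. Leave the other things on the bench where they are.

Things in the scene. Friction and masses are not known exactly. Their poses are not given: they have to be found in the camera images.
- bed: Sloping aluminium bed of the test clamp, 275 mm long, fixed on the bench. Origin: on its top face, middle of its lower edge (nearest the robot). x runs uphill along the bed, 0.122 rad (7 degrees) above level, y across to the left, z square out of the top face. Its lower part, x 0 to 115 mm, is open and 112 mm wide. The knobs are the clamp's tallest parts, 83 mm above the bed.
- bed_mouth (a point): Middle of the mouth of the carrier's track on the bed's top face, at bed x = 115 mm. Two steel guides 12 mm high start here 80 mm apart, narrow to 57 mm by x = 144 and run on as rails to the top stop. Axes as the bed's.
- bed_stop (a point): Foot of the top stop's face, on the bed's top face, at bed x = 255 mm, y = 0: a steel block 80 mm wide and 24 mm high across the upper end of the track. Axes as the bed's.
- plate: Pressure plate: dark steel frame 112 x 150 x 12 mm with a window, over bed x 145 to 257 mm, on four sprung studs, drawn down by the four knobs. Origin: middle of its underside, bed x = 201, y = 0, 33 mm above the bed when raised, 29 mm when down. Axes as the bed's. It cocks a little when the knobs stand unequally.
- carrier: Loose connector carrier: aluminium block 110 x 50 x 18 mm with three black housings on top (30 mm high in all) and behind it an upright tail tongue. About 0.45 kg. Origin: centre of the block's underside, tail not counted; x to the nose, y left, z up. Carry it across the 50 mm width at mid-block (it balances 5 mm behind the origin); the tail is for sliding only. Home, its origin is at bed x = 200 mm. It does not slide back by itself.
- carrier_tail (a point): Grip point of the carrier's aluminium tail tongue, 78 mm behind the carrier's origin and 32 mm above its underside. The tongue is 12 mm wide (y), 40 mm long (55 to 95 mm behind the origin) and reaches from 5 to 43 mm above the underside. At home it sticks out from under the plate. Axes as the carrier's.
- tub: Bystander: loose green plastic tub of small black connectors, 100 x 135 x 50 mm. Origin: centre of its underside. Not to be disturbed.
- tape: Bystander: loose grey roll of tape lying flat, 84 mm across, 19 mm high. Origin: centre of its underside. Not to be disturbed.
- driver: Bystander: loose screwdriver lying on the bench, 170 mm long. Its x axis points to the tip. Not to be disturbed.
- knob_near_left (a joint): Turn of the near left wing knob (near: towards the bed's lower edge; left: bed +y), rad. 0 is slack, it grows clockwise seen from above, 0.9 is half way, 1.8 its firm stop. Starts at 0 to 0.2. It turns stiffly (about 0.12 N m), stays where it is left, and sinks 2.2 mm a radian with the plate's corner.
- knob_near_left_grip (a point): Grip point of the near left black wing knob, on its axis at bed x = 158, y = 58 mm, 73 mm above the bed at joint 0. The wing is 56 mm long, 11 mm thick, 32 mm high: its top is 10 mm above, its foot 22 mm below this point, on a flange 26 mm across and 6 mm high on the plate. x along the wing (bed x at joint 0), y across its thickness, z up the axis, square to the bed.
- knob_near_right (a joint): Turn of the near right wing knob (near: towards the bed's lower edge; left: bed +y), rad. 0 is slack, it grows clockwise seen from above, 0.9 is half way, 1.8 its firm stop. Starts at 0 to 0.2. It turns stiffly (about 0.12 N m), stays where it is left, and sinks 2.2 mm a radian with the plate's corner.
- knob_near_right_grip (a point): Grip point of the near right black wing knob, on its axis at bed x = 158, y = -58 mm, 73 mm above the bed at joint 0. The wing is 56 mm long, 11 mm thick, 32 mm high: its top is 10 mm above, its foot 22 mm below this point, on a flange 26 mm across and 6 mm high on the plate. x along the wing (bed x at joint 0), y across its thickness, z up the axis, square to the bed.
- knob_far_left (a joint): Turn of the far left wing knob (near: towards the bed's lower edge; left: bed +y), rad. 0 is slack, it grows clockwise seen from above, 0.9 is half way, 1.8 its firm stop. Starts at 0 to 0.2. It turns stiffly (about 0.12 N m), stays where it is left, and sinks 2.2 mm a radian with the plate's corner.
- knob_far_left_grip (a point): Grip point of the far left black wing knob, on its axis at bed x = 244, y = 58 mm, 73 mm above the bed at joint 0. The wing is 56 mm long, 11 mm thick, 32 mm high: its top is 10 mm above, its foot 22 mm below this point, on a flange 26 mm across and 6 mm high on the plate. x along the wing (bed x at joint 0), y across its thickness, z up the axis, square to the bed.
- knob_far_right (a joint): Turn of the far right wing knob (near: towards the bed's lower edge; left: bed +y), rad. 0 is slack, it grows clockwise seen from above, 0.9 is half way, 1.8 its firm stop. Starts at 0 to 0.2. It turns stiffly (about 0.12 N m), stays where it is left, and sinks 2.2 mm a radian with the plate's corner.
- knob_far_right_grip (a point): Grip point of the far right black wing knob, on its axis at bed x = 244, y = -58 mm, 73 mm above the bed at joint 0. The wing is 56 mm long, 11 mm thick, 32 mm high: its top is 10 mm above, its foot 22 mm below this point, on a flange 26 mm across and 6 mm high on the plate. x along the wing (bed x at joint 0), y across its thickness, z up the axis, square to the bed.
Mind the look-alikes: they are no part of the job. Of the things that look like the carrier, the middle-sized one is meant.

How it is judged:
By the outcome, as a careful person would: the job done as asked, in the order asked, and still so for the second after the job is handed in, with the robot touching nothing.
It also fails if it takes over 72 s, if anything falls off the work surface, if the arm or the gripper's body presses on something with over 40 N, if the wrist force passes 120 N, or if a joint passes its speed limit or range.

## Working session

There is one attempt and no reset: what is moved stays moved. The work goes in short steps, Python scripts to look and compute and a shell command to move; the robot and the scene stay as the last step left them, time stands still between calls to the robot, and variables do not carry over. Pictures are saved under pics/ and viewed, and the job is handed in when it is done.

```bash
ls; mkdir -p pics
python3 - <<'E'
from plant import ctrl
import cv2
print(ctrl.get_obs(), ctrl.grasp_offset)
for n in("side","top"):
    im=ctrl.snapshot(n); cv2.imwrite(f"pics/{n}0.png",im); print(ctrl.camera_model(n))
E
```

```text
pics
{'clock': 0.0, 'joint_pos': array([ 7.99909171e+01,  2.05920622e+01,  6.34175150e-01, -1.98434402e-02,
       -7.01379806e+01, -1.65066124e+01]), 'qvel': array([ 0.04971816, -0.0800855 ,  0.04852949,  0.0160567 ,  0.07533416,
        0.06250955]), 'tau': array([ 2.61191781e-05, -5.82717204e+01,  2.93038023e+01,  6.99697495e+00,
        6.69153917e-03, -1.56133833e-04]), 'tool_pos': array([0.30119764, 0.60364023, 0.29121946]), 'orientation': array([ 1.79902783e+02, -9.35575039e-03, -2.65224449e+01]), 'force': array([-0.97826689, -0.32440399, -0.52320739]), 'moment': array([0.01710243, 0.09328781, 0.00288561]), 'opening': 0.08800671291779169} 0.0468
{'K': array([[367.91475128,   0.        , 253.88662619],
       [  0.        , 367.91475128, 198.20933566],
       [  0.        ,   0.        ,   1.        ]]), 'rvec': array([ 2.26829374, -0.20251929,  0.07498751]), 'tvec': array([-0.46028656,  0.14620273,  0.97274094])}
{'K': array([[487.56613638,   0.        , 255.32749963],
       [  0.        , 487.56613638, 198.06178101],
       [  0.        ,   0.        ,   1.        ]]), 'rvec': array([ 2.13862779, -2.19403182,  0.10581371]), 'tvec': array([0.03460022, 0.48113838, 1.4973293 ])}
```

View pics/side0.png

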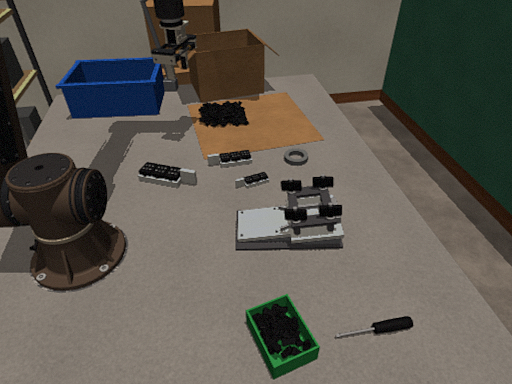

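View pics/top0.png

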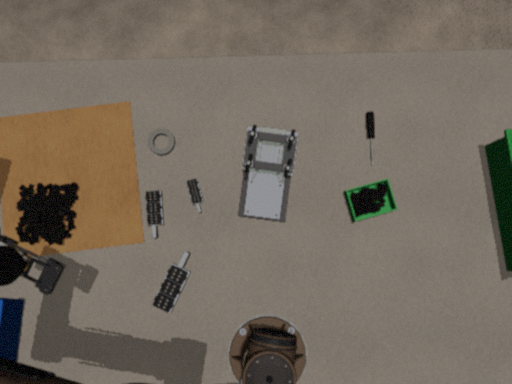

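Side view: carrier candidates are at (166,175), (235,158) and (254,180). In the top view they are at (174,285), (154,210) and (194,192) in the same order: large, middle, small. The bed is at (268,175), tub (370,200), tape (161,142), driver (370,135). I'll check the (154,210) one up close.

Run:
```python
import cv2
t=cv2.imread('pics/top0.png'); s=cv2.imread('pics/side0.png')
cv2.imwrite('pics/c1.png',cv2.resize(t[160:330,130:330],None,fx=4,fy=3.5*4/3.5,interpolation=cv2.INTER_CUBIC)[:600])
cv2.imwrite('pics/c2.png',cv2.resize(t[115:230,225:315],None,fx=5,fy=5,interpolation=cv2.INTER_CUBIC))
cv2.imwrite('pics/c3.png',cv2.resize(s[135:260,200:360],None,fx=4.8,fy=4.8,interpolation=cv2.INTER_CUBIC))
cv2.imwrite('pics/c4.png',cv2.resize(t[175:245,135:215],None,fx=8,fy=8,interpolation=cv2.INTER_CUBIC))
```

```text
(no output)
```

View pics/c4.png

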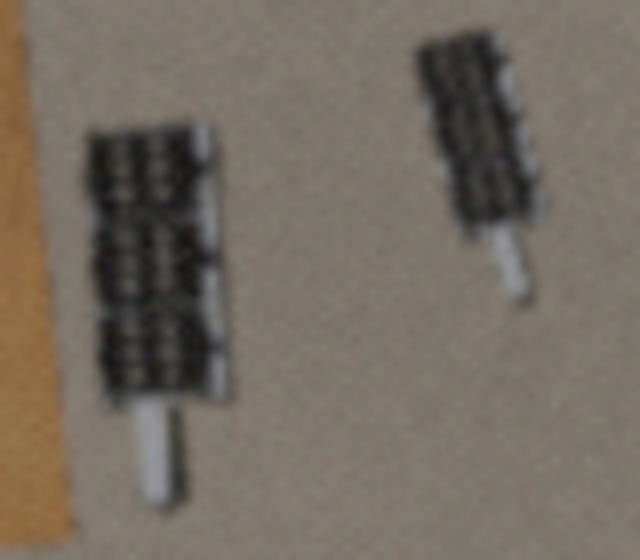

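View pics/c2.png

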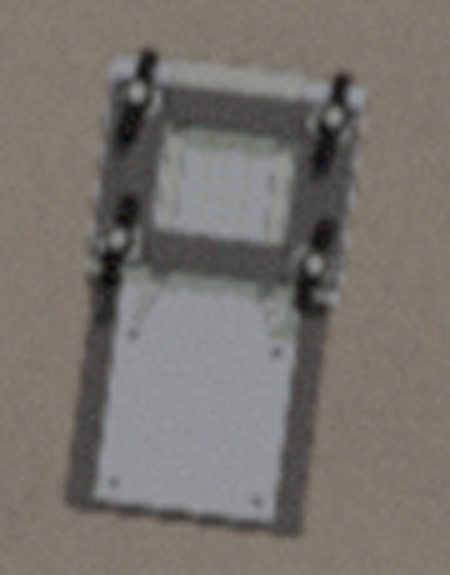

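View pics/c3.png

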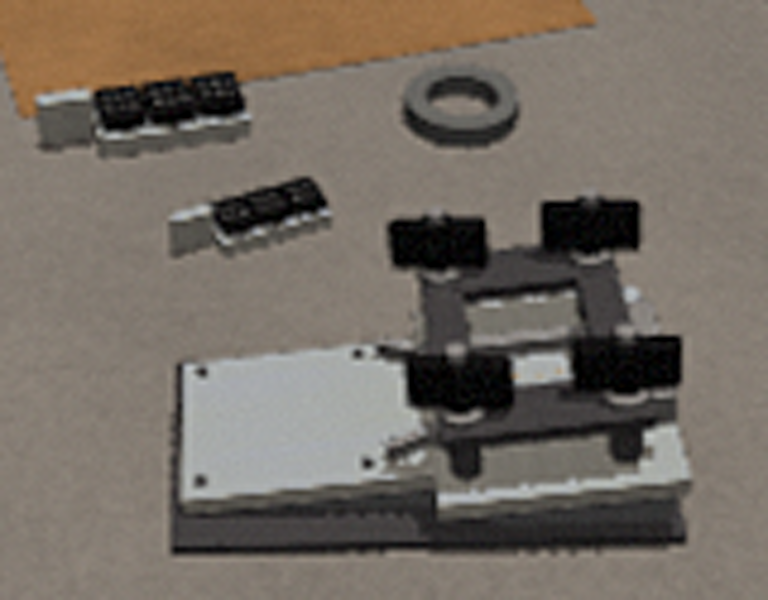

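The close crop confirms (154,210): block is about 34 px, roughly 110 mm, with the tail toward the robot. The one at (194,192) is clearly smaller and (174,285) is larger. Next I'll fit poses.

```bash
cat > h.py <<'E'
import numpy as np, cv2
from scipy.optimize import least_squares
from scipy.spatial.transform import Rotation as R
from plant import ctrl
CM={n:ctrl.camera_model(n) for n in("side","top")}
def proj(n,P):
    c=CM[n]; return cv2.projectPoints(np.atleast_2d(np.float64(P)),c['rvec'],c['tvec'],c['K'],None)[0][:,0]
PITCH=-0.122
def TF(x,y,z,yaw,pitch=0):
    T=np.eye(4); T[:3,:3]=(R.from_euler('z',yaw)*R.from_euler('y',pitch)).as_matrix(); T[:3,3]=x,y,z; return T
def ap(T,P): return np.atleast_2d(P)@T[:3,:3].T+T[:3,3]
def box(x0,x1,y0,y1,z0,z1):
    c=np.array([[x,y,z] for x in(x0,x1) for y in(y0,y1) for z in(z0,z1)],float)
    e=[(i,j) for i in range(8) for j in range(i) if bin(i^j).count('1')==1]
    return [(c[i],c[j]) for i,j in e]
def overlay(n,im,roi,f,segs,out):
    x0,y0,x1,y1=roi
    a=cv2.resize(im[y0:y1,x0:x1],None,fx=f,fy=f,interpolation=cv2.INTER_CUBIC)
    for p,q,col in segs:
        u=(proj(n,[p,q])-[x0,y0]+.5)*f-.5
        cv2.line(a,tuple(int(v) for v in u[0].round()),tuple(int(v) for v in u[1].round()),col,1,cv2.LINE_AA)
    cv2.imwrite(out,a)
def fit(obs,x0,pitch=0,zfix=None):
    def r(v):
        z=v[3] if zfix is None else zfix
        T=TF(v[0],v[1],z,v[2],pitch)
        return np.concatenate([(proj(n,ap(T,np.array(m)/1000))-[p])[0] for n,m,p in obs])
    s=least_squares(r,x0,loss='soft_l1'); return s.x,r(s.x).reshape(-1,2)
def bedsegs(T,J=(0,0,0,0)):
    S=[]
    def add(T,b,c): S.extend((ap(T,p/1000)[0],ap(T,q/1000)[0],c) for p,q in b)
    add(T,box(0,115,-56,56,0,0),(0,0,255)); add(T,box(145,257,-75,75,33,45),(255,0,0))
    add(T,box(255,255,-40,40,0,24),(0,255,255))
    for (x,y),j in zip([(158,58),(158,-58),(244,58),(244,-58)],J):
        K=np.eye(4);K[:3,:3]=R.from_euler('z',-j).as_matrix();K[:3,3]=x/1000,y/1000,.073-.0022*j
        add(T@K,box(-28,28,-5.5,5.5,-22,10),(0,255,0))
    return S
def carsegs(T):
    S=[]
    for b,c in((box(-55,55,-25,25,0,18),(0,0,255)),(box(-95,-55,-6,6,5,43),(0,255,0))):
        S.extend((ap(T,p/1000)[0],ap(T,q/1000)[0],c) for p,q in b)
    return S
E
python3 - <<'E'
from h import *
np.set_printoptions(precision=4,suppress=True)
t=lambda x,y:(225+x/5,115+y/5); s=lambda x,y:(200+x/4.8,135+y/4.8); t4=lambda x,y:(135+x/8,175+y/8)
b=[('top',(0,56,0),t(95,497)),('top',(0,-56,0),t(275,522)),('side',(0,56,0),s(180,365)),('side',(0,-56,0),s(182,503))]
for m,pt,ps in(((244,58,84),(137,92),(590,198)),((244,-58,84),(335,117),(627,332)),((158,58,84),(118,240),(437,213)),((158,-58,84),(315,265),(457,350))):
    b+=[('top',m,t(*pt)),('side',m,s(*ps))]
v,r=fit(b,[.5,0,0,.05],PITCH); print('bed',v,np.degrees(v[2]));print(r)
c=[('top',(-95,0,43),t4(158,505)),('top',(-55,-25,0),t4(228,400)),('top',(55,-25,0),t4(212,125)),
('side',(-95,-6,43),s(38,97)),('side',(-95,-6,5),s(40,147)),('side',(-55,-25,0),s(98,153)),('side',(55,-25,0),s(250,135)),('side',(55,-25,18),s(250,112))]
w,r=fit(c,[.5,.3,0],0,0.0); print('car',w,np.degrees(w[2]));print(r)
w2,r=fit(c,[.5,.3,0,0],0); print('car zfree',w2)
TB=TF(v[0],v[1],v[3],v[2],PITCH); TC=TF(w[0],w[1],0,w[2])
S=bedsegs(TB); 
it=cv2.imread('pics/top0.png'); i_s=cv2.imread('pics/side0.png')
overlay('top',it,(225,115,315,230),5,S,'pics/o1.png')
overlay('side',i_s,(230,165,360,260),6,S,'pics/o2.png')
overlay('top',it,(135,175,215,245),8,carsegs(TC),'pics/o3.png')
overlay('side',i_s,(200,140,260,180),10,carsegs(TC),'pics/o4.png')
a=[cv2.imread(f'pics/o{i}.png') for i in (3,4)]
cv2.imwrite('pics/o34.png',np.vstack([cv2.resize(x,(600,k)) for x,k in zip(a,(525-225+20,280))]))
E
```

```text
bed [ 0.4218  0.0027 -0.1468  0.0301] -8.413138979324295
[[ 0.1872  0.4053]
 [ 0.0796 -0.23  ]
 [-0.0811 -0.8315]
 [-0.8845 -0.8213]
 [-0.1872 -0.1012]
 [-0.1871 -0.3036]
 [-0.2674 -0.4198]
 [ 0.1222  0.5933]
 [ 0.0951 -0.3976]
 [-0.5202  0.5222]
 [ 0.1592 -0.678 ]
 [ 0.1086  0.9934]]
car [0.4601 0.3429 0.0703] 4.027759278525017
[[-0.9715 -0.1785]
 [ 0.1287 -0.1733]
 [-0.5044 -0.2242]
 [-0.7191  1.033 ]
 [-0.0752 -0.1324]
 [ 0.4062  1.178 ]
 [-0.0107  0.1384]
 [-0.0979  0.6251]]
car zfree [0.4598 0.3407 0.0692 0.0037]
```

View pics/o1.png

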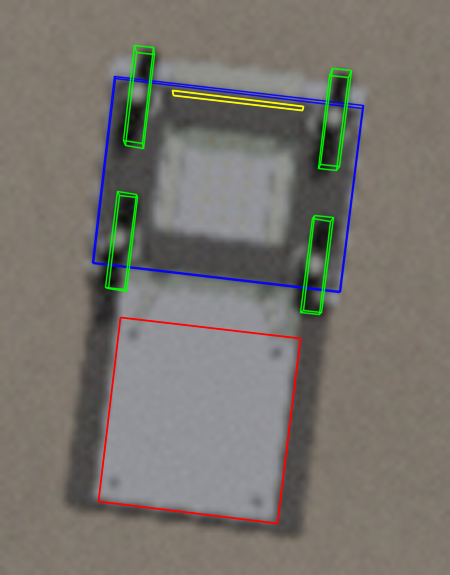

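View pics/o2.png

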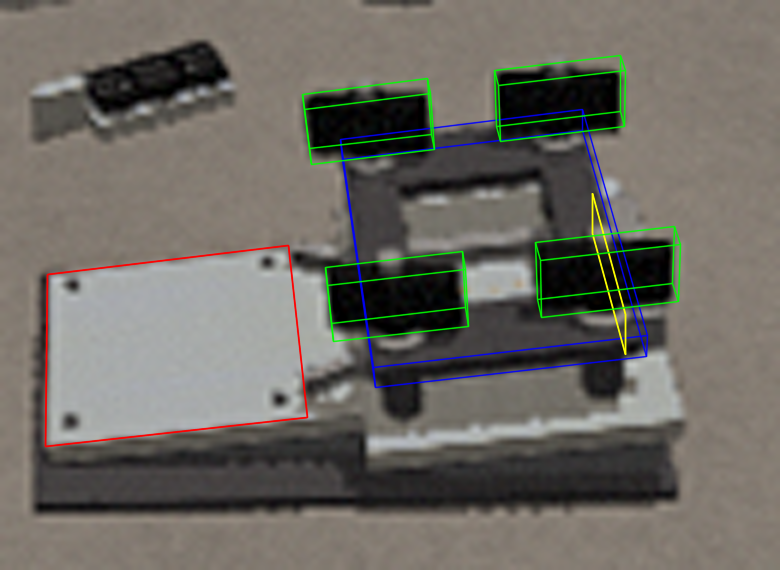

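View pics/o3.png

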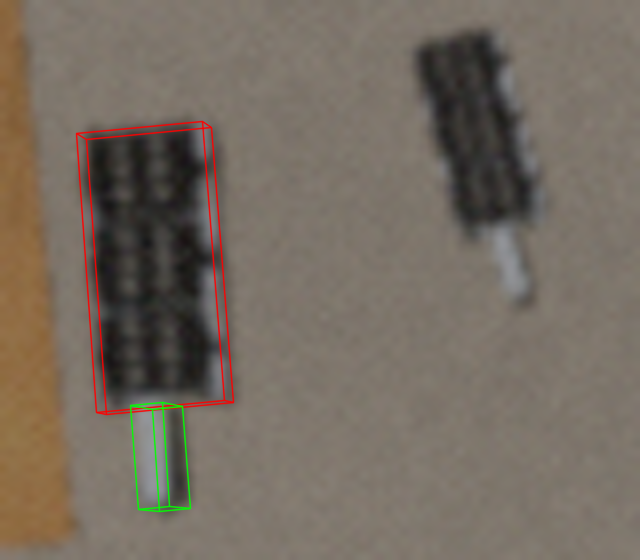

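View pics/o4.png

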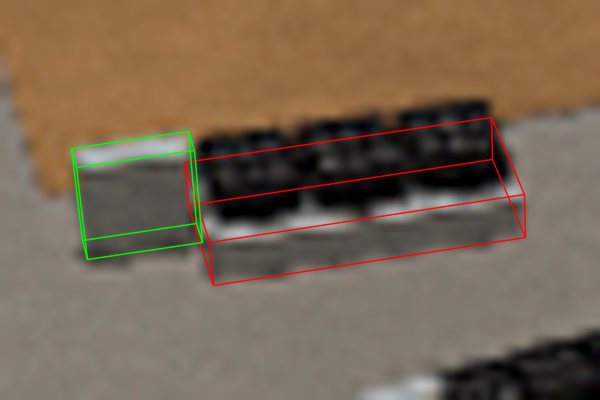

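```bash
cat > p.py <<'E'
import json,sys,os
from h import *
np.set_printoptions(precision=4,suppress=True)
BED=TF(0.4218,0.0027,0.0301,-0.1468,PITCH)
CAR=TF(0.4601,0.3429,0,0.0703)
DOWN=R.from_euler('x',180,degrees=True).as_matrix()
def tool(F,p_mm,psi=0,lean=0,off=0.0468):
    """TCP pose with grasp point (off ahead) at p in frame F; psi = clockwise turn, lean>0 body leans to -x of F (deg)"""
    Rt=F[:3,:3]@R.from_euler('y',-lean,degrees=True).as_matrix()@R.from_euler('z',-psi).as_matrix()@DOWN
    return Rt, ap(F,np.array(p_mm)/1000)[0]-off*Rt[:,2]
def load():
    if os.path.exists('cmd.json'):
        d=json.load(open('cmd.json')); return np.array(d['R']),np.array(d['t'])
    return R.from_euler('xyz',[180,0,-26.516],degrees=True).as_matrix(),np.array([.301,.604,.292])
def save(Rc,t): json.dump({'R':Rc.tolist(),'t':t.tolist()},open('cmd.json','w'))
def plan(*targets,keep=True):
    """rows from commanded pose to each target; the last becomes commanded"""
    R0,t0=load()
    for Rt,t in targets:
        w=R.from_matrix(R0.T@Rt).as_rotvec().round(3); d=(R0.T@(t-t0)).round(3)
        print([*w.tolist(),*d.tolist()],'mm %.0f deg %.1f'%(1e3*np.linalg.norm(d),np.degrees(np.linalg.norm(w))), 'tcp',t)
    if keep: save(R0@R.from_rotvec(w).as_matrix(),t0+R0@d)
def st():
    o=ctrl.get_obs(); Rc,t=load()
    Rm=R.from_euler('xyz',o['orientation'],degrees=True).as_matrix()
    print('clk %.2f'%o['clock'],'J',o['joint_pos'].round(1),'F',o['force'].round(1),'M',o['moment'].round(2),'open %.4f'%o['opening'])
    print('tcp',o['tool_pos'],'err mm',((o['tool_pos']-t)*1e3).round(1),'deg',np.degrees(R.from_matrix(Rc.T@Rm).as_rotvec()).round(2))
E
python3 - <<'E'
from p import *
plan(tool(CAR,(-5,0,110)))
E
```

```text
[0.0, 0.0, -0.533, 0.255, 0.165, 0.135] mm 332 deg 30.5 tcp [0.4551 0.3425 0.1568]
```

```bash
python3 -m creep '[[0,0,-0.533,0.255,0.165,0.135,1],[0,0,-0.533,0.255,0.165,0.135,1],[0,0,-0.533,0.255,0.165,0.135,1],[0,0,-0.533,0.255,0.165,0.135,1],[0,0,-0.533,0.255,0.165,0.135,1],[0,0,-0.533,0.255,0.165,0.135,1],[0,0,-0.533,0.255,0.165,0.135,1],[0,0,-0.533,0.255,0.165,0.135,1],[0,0,-0.533,0.255,0.165,0.135,1],[0,0,-0.533,0.255,0.165,0.135,1]]'
python3 - <<'E'
from p import *
st()
im=ctrl.snapshot('side'); cv2.imwrite('pics/s1.png',cv2.resize(im[60:210,120:320],None,fx=4,fy=4,interpolation=cv2.INTER_CUBIC))
plan(tool(CAR,(-5,0,22)))
E
```

```text
clock: 0.93
tool_pos: [0.4563, 0.34, 0.1559]
orientation: [179.9, 0.1, 3.8]
force: [0.1, 0.1, -0.1]
opening: 0.0878
clk 0.93 J [ 56.4  18.  -22.8  -0.  -49.4  37.4] F [ 0.1  0.1 -0.1] M [ 0.06 -0.06 -0.  ] open 0.0878
tcp [0.4563 0.34   0.1559] err mm [ 0.8 -2.5 -1.1] deg [-0.13 -0.11  0.2 ]
[-0.0, 0.0, -0.0, -0.0, -0.0, 0.088] mm 88 deg 0.0 tcp [0.4551 0.3425 0.0688]
```

View pics/s1.png

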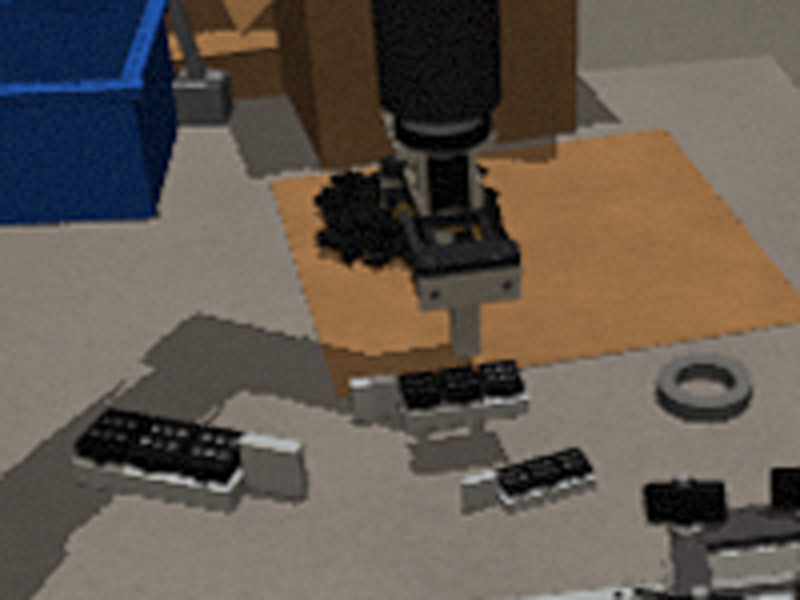

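The gripper is above the middle-sized carrier (crop (462,385)), its fingers straddling mid-block. Descending and gripping.

```bash
python3 -m creep '[[0,0,0,0,0,0.04,1],[0,0,0,0,0,0.075,1],[0,0,0,0,0,0.088,1],[0,0,0,0,0,0.088,1]]'; python3 -c "
from p import *
st()"; python3 -m creep '[[0,0,0,0,0,0,0.4],[0,0,0,0,0,0,0.4],[0,0,0,0,0,0,0.4],[0,0,0,0,0,0,0.4],[0,0,0,0,0,0,0.4]]'; python3 -c "
from p import *
st()"
```

```text
clock: 1.32
tool_pos: [0.4548, 0.343, 0.0675]
orientation: [179.9, 0.1, 4.1]
force: [-0.0, 0.6, 0.2]
opening: 0.0875
clk 1.32 J [ 56.7  24.7 -27.2   0.  -38.2  37.4] F [-0.   0.6  0.2] M [ 0.   -0.04  0.04] open 0.0875
tcp [0.4548 0.343  0.0675] err mm [-0.7  0.5 -1.5] deg [-0.14 -0.1  -0.11]
clock: 1.73
tool_pos: [0.4559, 0.343, 0.0697]
orientation: [-180.0, -0.0, 4.0]
force: [-0.3, -0.3, -0.6]
opening: 0.06
clk 1.73 J [ 56.6  24.5 -27.2  -0.  -38.2  37.4] F [-0.3 -0.3 -0.6] M [-0.09  0.02  0.02] open 0.0600
tcp [0.4559 0.343  0.0697] err mm [0.4 0.5 0.7] deg [ 0.05  0.04 -0.02]
```

```bash
python3 -m creep '[[0,0,0,0,0,0,0],[0,0,0,0,0,0,0],[0,0,0,0,0,0,0],[0,0,0,0,0,0,0],[0,0,0,0,0,0,0]]'; python3 -c "
from p import *
st()
up=(load()[0],load()[1]+[0,0,.1])
plan(up,tool(BED,(47,0,100)))"
```

```text
clock: 2.15
tool_pos: [0.456, 0.3427, 0.0694]
orientation: [-180.0, -0.0, 4.0]
force: [-1.8, 0.5, 4.1]
opening: 0.0499
clk 2.15 J [ 56.6  24.6 -27.2  -0.  -38.2  37.5] F [-1.8  0.5  4.1] M [0.36 0.7  0.08] open 0.0499
tcp [0.456  0.3427 0.0694] err mm [0.5 0.2 0.4] deg [ 0.03  0.02 -0.  ]
[0.0, 0.0, 0.0, -0.0, 0.0, -0.1] mm 100 deg 0.0 tcp [0.4555 0.3425 0.169 ]
[-0.013, 0.122, 0.217, -0.029, 0.343, -0.113] mm 362 deg 14.3 tcp [ 0.4503 -0.0015  0.1815]
```

Gripped at 49.9 mm wide, which matches the 50 mm block. Next: lift, then carry.

```bash
python3 -m creep '[[0,0,0,0,0,-0.02,0],[0,0,0,0,0,-0.05,0],[0,0,0,0,0,-0.09,0],[-0.002,0.02,0.035,-0.004,0.05,-0.113,0],[-0.005,0.05,0.08,-0.008,0.1,-0.113,0],[-0.007,0.07,0.12,-0.012,0.14,-0.113,0],[-0.009,0.09,0.16,-0.016,0.18,-0.113,0],[-0.011,0.1,0.18,-0.02,0.22,-0.113,0],[-0.013,0.122,0.217,-0.024,0.26,-0.113,0],[-0.013,0.122,0.217,-0.029,0.3,-0.113,0],[-0.013,0.122,0.217,-0.029,0.343,-0.113,0],[-0.013,0.122,0.217,-0.029,0.343,-0.113,0]]'
python3 - <<'E'
from p import *
st()
for n,r in(('side',(200,100,360,260)),('top',(200,110,330,260))):
    im=ctrl.snapshot(n); cv2.imwrite(f'pics/{n}2.png',im)
    overlay(n,im,r,4,bedsegs(BED),f'pics/{n}2o.png')
st()
plan(tool(BED,(47,0,26)),tool(BED,(47,0,23)),keep=False)
E
```

```text
clock: 3.15
tool_pos: [0.4483, -0.006, 0.1811]
orientation: [179.9, -6.8, -8.6]
force: [0.2, -1.6, -4.4]
opening: 0.0494
clk 3.15 J [ 27.6   1.7 -42.6   6.3 -40.4  49.2] F [ 0.2 -1.6 -4.4] M [ 0.04  0.55 -0.  ] open 0.0494
tcp [ 0.4483 -0.006   0.1811] err mm [-2.3 -4.3 -0.9] deg [-0.1  -0.18  0.14]
clk 3.25 J [ 27.7   1.8 -42.5   6.4 -40.3  49. ] F [ 0.6  0.4 -4.3] M [0.11 0.53 0.02] open 0.0499
tcp [ 0.4494 -0.0048  0.1813] err mm [-1.2 -3.1 -0.7] deg [-0.09 -0.13  0.26]
[-0.0, -0.0, -0.0, -0.0, -0.0, 0.074] mm 74 deg 0.0 tcp [ 0.4592 -0.0028  0.1081]
[-0.0, -0.0, -0.0, -0.0, -0.0, 0.077] mm 77 deg 0.0 tcp [ 0.4595 -0.0029  0.1051]
```

```bash
python3 -c "
import cv2,numpy as np
a=cv2.imread('pics/side2o.png');b=cv2.imread('pics/top2o.png')
h=600;cv2.imwrite('pics/m2.png',np.hstack([cv2.resize(a,(400,400)),cv2.resize(b,(347,400))]))"
```

```text
(no output)
```

View pics/m2.png

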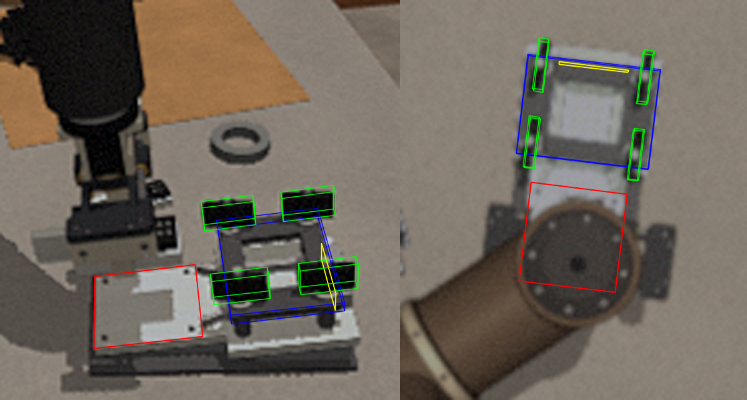

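The carrier is held over the lower half of the bed (side crop (120,240)) with its nose uphill. Lowering.

```bash
python3 -m creep '[[0,0,0,0,0,0.03,0],[0,0,0,0,0,0.055,0],[0,0,0,0,0,0.068,0],[0,0,0,0,0,0.073,0],[0,0,0,0,0,0.075,0],[0,0,0,0,0,0.075,0]]'; python3 -c "
from p import *
st()"; python3 -m creep '[[0,0,0,0,0,0.001,0],[0,0,0,0,0,0.002,0],[0,0,0,0,0,0.002,0]]'; python3 -c "
from p import *
R0,t=load();save(R0,t+R0@np.array([0,0,.077]))
st()"
```

```text
clock: 3.75
tool_pos: [0.4601, -0.0028, 0.1076]
orientation: [180.0, -7.0, -8.4]
force: [-0.2, -0.0, -3.8]
opening: 0.0494
clk 3.75 J [ 27.    9.8 -47.5   8.9 -27.3  46.9] F [-0.2 -0.  -3.8] M [0.03 0.57 0.04] open 0.0494
tcp [ 0.4601 -0.0028  0.1076] err mm [  9.4  -1.1 -74.4] deg [-0.04 -0.04 -0.03]
clock: 4.0
tool_pos: [0.4606, -0.0028, 0.1064]
orientation: [-179.9, -7.1, -8.4]
force: [-0.2, 0.2, -3.9]
opening: 0.0498
clk 4.00 J [ 27.    9.9 -47.6   9.  -26.9  46.8] F [-0.2  0.2 -3.9] M [0.06 0.64 0.01] open 0.0498
tcp [ 0.4606 -0.0028  0.1064] err mm [0.7 0.3 0.8] deg [ 0.05  0.07 -0.01]
```

```bash
for i in 1 2; do python3 -m creep '[[0,0,0,0,0,0.001,0],[0,0,0,0,0,0.001,0]]' | grep -E "force|tool_pos"; done
```

```text
tool_pos: [0.4606, -0.003, 0.1051]
force: [-0.2, -0.4, -4.3]
tool_pos: [0.4606, -0.0031, 0.1038]
force: [0.5, 0.0, -4.4]
```

```bash
for i in 1 2; do python3 -m creep '[[0,0,0,0,0,0.001,0],[0,0,0,0,0,0.001,0]]' | grep -E "force|tool_pos"; done
python3 - <<'E'
from p import *
R0,t=load();save(R0,t+R0@np.array([0,0,.004])); st()
im=ctrl.snapshot('side'); cv2.imwrite('pics/s3.png',cv2.resize(im[170:260,210:360],None,fx=5,fy=5,interpolation=cv2.INTER_CUBIC))
E
```

```text
tool_pos: [0.4606, -0.0032, 0.1026]
force: [0.2, -0.6, -3.5]
tool_pos: [0.4607, -0.0032, 0.1016]
force: [1.1, -0.4, -4.0]
clk 4.67 J [ 26.9  10.5 -47.9   9.2 -26.2  46.6] F [ 1.1 -0.4 -4. ] M [ 0.02  0.57 -0.01] open 0.0495
tcp [ 0.4607 -0.0032  0.1016] err mm [ 0.3 -0.1  0. ] deg [-0.01 -0.01 -0.  ]
```

View pics/s3.png

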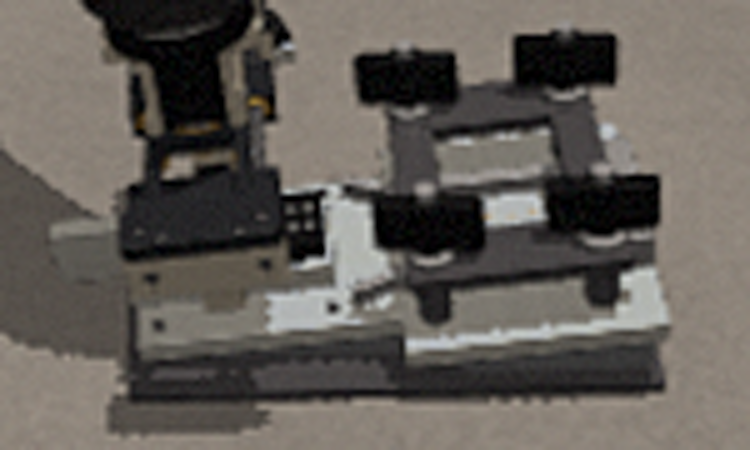

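```bash
for i in 1 2 3; do python3 -m creep '[[0,0,0,0,0,0.001,0],[0,0,0,0,0,0.001,0]]' | grep -E "force|tool_pos";  python3 -c "
from p import *
R0,t=load();save(R0,t+R0@np.array([0,0,.001])); print(ctrl.get_obs()['moment'])"; done
```

```text
tool_pos: [0.461, -0.0031, 0.1009]
force: [-0.2, 0.4, -1.4]
[-0.0315  0.7412 -0.0778]
tool_pos: [0.461, -0.0031, 0.1008]
force: [-9.3, 1.4, 16.7]
[0.7207 3.2123 0.0588]
tool_pos: [0.4612, -0.0032, 0.1005]
force: [-14.3, 2.8, 28.4]
[ 0.7552  4.4473 -0.0907]
```

```bash
python3 -m creep '[[0,0,0,0,0,-0.001,0],[0,0,0,0,0,-0.002,0],[0,0,0,0,0,-0.002,0.75],[0,0,0,0,0,-0.002,0.75],[0,0,0,0,0,-0.002,0.75],[0,0,0,0,0,-0.002,0.75]]'
python3 - <<'E'
from p import *
R0,t=load();save(R0,t+R0@np.array([0,0,-.002])); st()
# back/up: tail approach hover
plan(tool(BED,(47,0,100)),tool(BED,(-26,0,100),lean=8),keep=False)
E
```

```text
clock: 5.72
tool_pos: [0.4612, -0.0031, 0.1008]
orientation: [-180.0, -7.0, -8.4]
force: [-0.4, -0.6, 0.4]
opening: 0.0649
clk 5.72 J [ 26.9  10.6 -48.    9.2 -26.   46.6] F [-0.4 -0.6  0.4] M [0.02 0.46 0.03] open 0.0649
tcp [ 0.4612 -0.0031  0.1008] err mm [0.6 0.1 0.2] deg [ 0.01  0.01 -0.  ]
[-0.0, -0.0, -0.0, -0.0, -0.0, -0.082] mm 82 deg 0.0 tcp [ 0.4503 -0.0015  0.1815]
[-0.0, 0.139, -0.0, -0.08, -0.0, -0.081] mm 114 deg 8.0 tcp [0.3723 0.01   0.1714]
```

```bash
python3 -m creep '[[0,0,0,0,0,-0.03,0.75],[0,0,0,0,0,-0.07,0.75],[0,0,0,0,0,-0.1,0.75],[0,0,0,0,0,-0.13,0.75],[0,0,0,-0.03,0,-0.14,0.5],[0,0,0,-0.05,0,-0.14,0.5]]'
python3 - <<'E'
from p import *
R0,t=load();save(R0,t+R0@np.array([-.05,0,-.14])); st()
for n,r in(('side',(200,165,360,260)),('top',(220,110,320,230))):
    im=ctrl.snapshot(n); cv2.imwrite(f'pics/{n}4.png',im)
    overlay(n,im,r,5,[],f'pics/{n}4o.png')
E
```

```text
clock: 6.22
tool_pos: [0.3951, 0.007, 0.2361]
orientation: [-179.8, -7.2, -8.5]
force: [-0.1, -0.3, -0.5]
opening: 0.0574
clk 6.22 J [ 34.2  -8.8 -43.5   6.2 -49.9  43.4] F [-0.1 -0.3 -0.5] M [ 0.03  0.58 -0.02] open 0.0574
tcp [0.3951 0.007  0.2361] err mm [0.6 0.4 2.6] deg [0.17 0.22 0.1 ]
```

View pics/side4o.png

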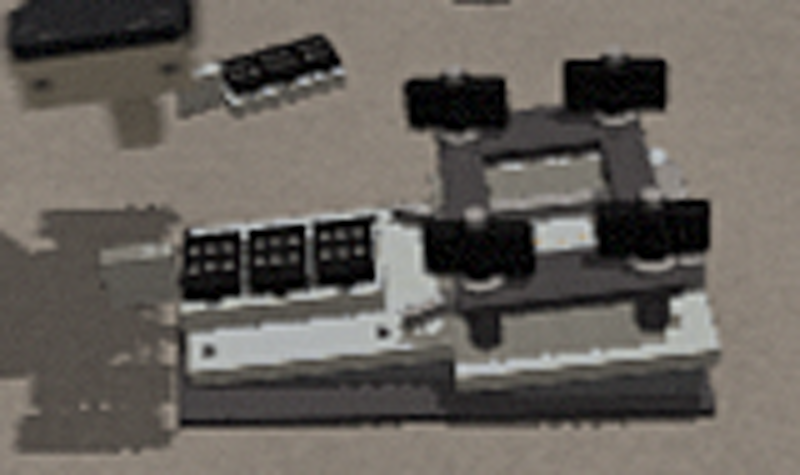

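View pics/top4o.png

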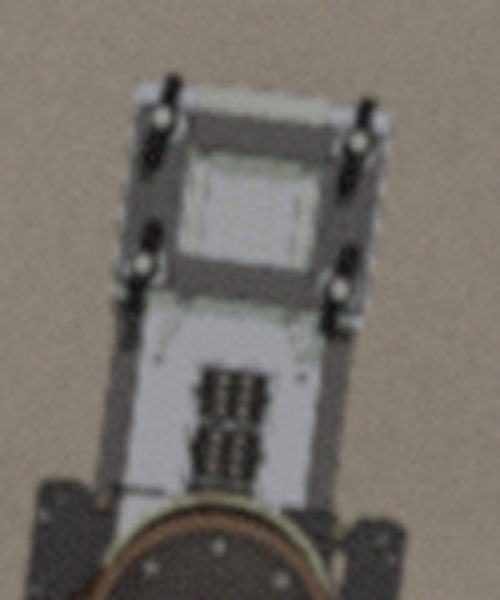

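Carrier lies flat on the lower bed, nose uphill (top crop (232,430), side crop (280,270)), roughly central. I'll refine the bed height, since contact came about 4 mm lower than the fit.

```bash
python3 - <<'E'
from p import *
def tr(dx,dy,dz): 
    T=np.eye(4);T[:3,3]=dx/1000,dy/1000,dz/1000;return T
for k,dz in((0,0),(1,-4)):
    B=BED.copy();B[2,3]+=dz/1000
    C=B@tr(52,0,0)
    overlay('side',cv2.imread('pics/side4.png'),(215,170,345,255),6,bedsegs(B)+carsegs(C),f'pics/q{k}.png')
    overlay('top',cv2.imread('pics/top4.png'),(235,115,310,215),6,bedsegs(B)+carsegs(C),f'pics/r{k}.png')
E
python3 -c "
import cv2,numpy as np
q=[cv2.imread(f'pics/q{k}.png') for k in(0,1)];r=[cv2.imread(f'pics/r{k}.png') for k in(0,1)]
cv2.imwrite('pics/r.png',cv2.resize(np.hstack(r),None,fx=.88,fy=.88))"
```

```text
(no output)
```

View pics/q0.png

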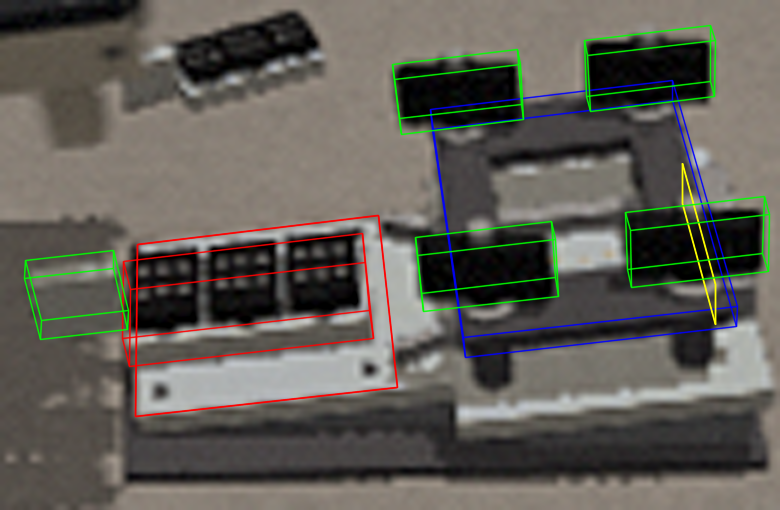

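View pics/q1.png

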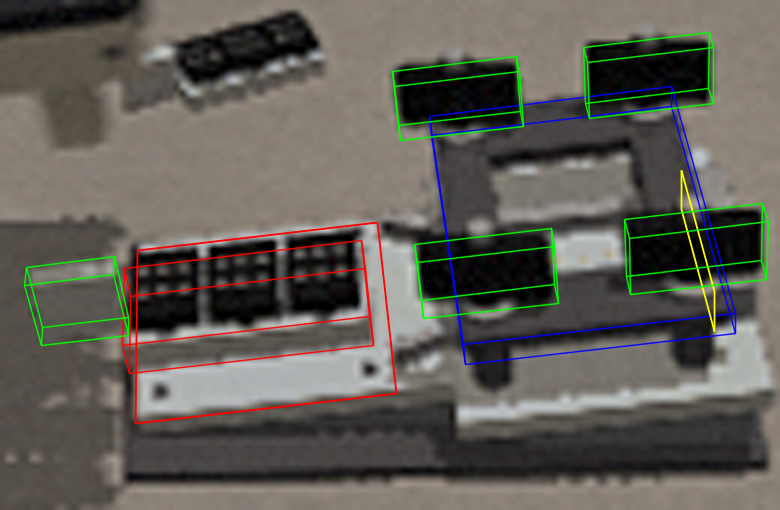

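View pics/r.png

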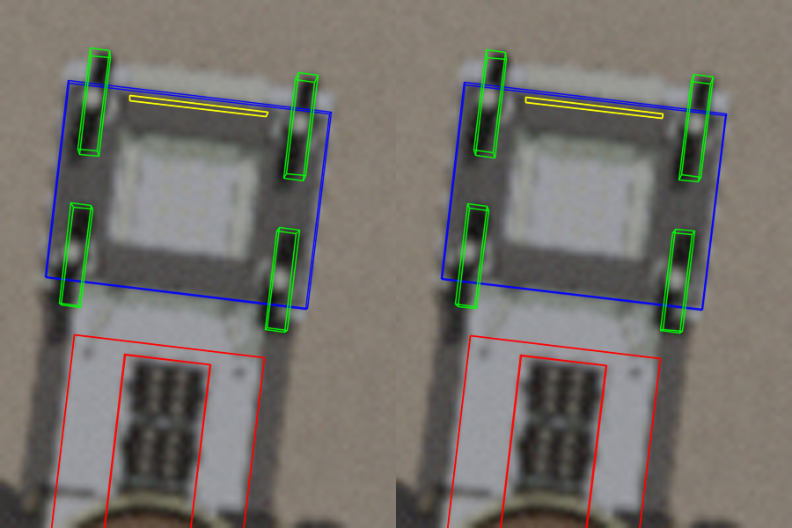

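Run:
```python
from p import *
im=cv2.imread('pics/top4.png').astype(float).sum(2)/3
B=BED.copy(); B[2,3]-=.0037
for row in (186,188,190,194,196,198):
    g=im[row]; seg=np.arange(240,295)
    d=np.clip(110-g[255:280],0,None); cx=(d*np.arange(255,280)).sum()/d.sum()
    # bed light extents
    th=115; on=[c for c in seg if g[c]>th]; 
    # predicted columns at this row for z=30,y=0 ; z=0,y=+-56
    def col(y,z):
        xs=np.linspace(-50,150,400); p=proj('top',ap(B,np.c_[xs,0*xs+y,0*xs+z]/1000)); return np.interp(-row,-p[::-1,1][::-1],p[::-1,0][::-1]) if p[0,1]>p[-1,1] else None
    print(row,'housing c %.2f pred %.2f'%(cx,col(0,30)),'bed',on[0],on[-1],'pred',round(col(56,0),1),round(col(-56,0),1),g[240:296:1].round().astype(int)[ : ] if row==190 else '')
```

```text
186 housing c 266.29 pred 265.87 bed 240 294 pred 247.7 284.1 
188 housing c 265.80 pred 265.63 bed 240 294 pred 247.5 283.8 
190 housing c 266.46 pred 265.39 bed 247 294 pred 247.2 283.6 [113  82  73  79  75  82 101 144 154 152 155 155 152 154 158 153 156 150
 133 108  63  44  43  61  72  54  37  53  66  67  41  38  44  78 129 153
 158 156 154 156 156 155 141 105  78  82  78  82  87 110 119 126 124 122
 125 125]
194 housing c 265.99 pred 264.91 bed 247 294 pred 246.7 283.1 
196 housing c 264.74 pred 264.67 bed 246 294 pred 246.5 282.9 
198 housing c 264.52 pred 264.42 bed 246 294 pred 246.3 282.6
```

Run:
```python
from p import *
im=cv2.imread('pics/top4.png').astype(float).sum(2)/3
B=BED.copy(); B[2,3]-=.0037
def cross(g,a,b,th):
    for c in range(a,b):
        if (g[c]-th)*(g[c+1]-th)<0: return c+(th-g[c])/(g[c+1]-g[c])
def col(row,y,z):
    xs=np.linspace(-50,160,600); p=proj('top',ap(B,np.c_[xs,0*xs+y,0*xs+z]/1000)); return np.interp(row,p[::-1,1],p[::-1,0])
for row in range(174,197):
    g=im[row-0]; l=cross(g,242,250,115); r=cross(g,279,286,115)
    hl=cross(g,254,263,98); hr=cross(g,269,279,98)
    f=lambda a:'%.1f'%a if a else '-'
    print(row,'bed',f(l),f(r),'pred %.1f %.1f'%(col(row,56,0),col(row,-56,0)),'hous',f(hl),f(hr),'pred ctr %.1f'%col(row,0,30))
c=CM['top']; print(-R.from_rotvec(c['rvec']).as_matrix().T@c['tvec'])
```

```text
174 bed 248.4 282.2 pred 249.1 285.5 hous - - pred ctr 267.3
175 bed 248.2 282.2 pred 249.0 285.4 hous - - pred ctr 267.2
176 bed 242.0 282.3 pred 248.9 285.3 hous - - pred ctr 267.1
177 bed 248.2 283.0 pred 248.8 285.2 hous - - pred ctr 267.0
178 bed 248.2 283.8 pred 248.7 285.1 hous - - pred ctr 266.8
179 bed 248.1 283.6 pred 248.5 284.9 hous - - pred ctr 266.7
180 bed 247.7 283.4 pred 248.4 284.8 hous - - pred ctr 266.6
181 bed 247.5 283.2 pred 248.3 284.7 hous - - pred ctr 266.5
182 bed 247.2 283.4 pred 248.2 284.6 hous - - pred ctr 266.4
183 bed 247.2 283.5 pred 248.1 284.4 hous 260.5 - pred ctr 266.2
184 bed 247.1 283.6 pred 247.9 284.3 hous 259.8 269.9 pred ctr 266.1
185 bed 247.1 280.0 pred 247.8 284.2 hous 259.7 273.1 pred ctr 266.0
186 bed 247.1 283.6 pred 247.7 284.1 hous 259.5 273.2 pred ctr 265.9
187 bed 247.0 283.6 pred 247.6 284.0 hous 258.6 273.0 pred ctr 265.8
188 bed 246.8 283.3 pred 247.5 283.8 hous 258.5 273.2 pred ctr 265.6
189 bed 246.5 283.1 pred 247.3 283.7 hous 258.8 273.5 pred ctr 265.5
190 bed 246.3 282.7 pred 247.2 283.6 hous 259.2 273.4 pred ctr 265.4
191 bed 246.2 282.5 pred 247.1 283.5 hous 259.1 272.9 pred ctr 265.3
192 bed 246.2 282.6 pred 247.0 283.3 hous 259.1 272.7 pred ctr 265.1
193 bed 246.1 282.6 pred 246.9 283.2 hous 259.6 272.4 pred ctr 265.0
194 bed 246.1 282.5 pred 246.7 283.1 hous 259.6 272.1 pred ctr 264.9
195 bed 245.9 282.4 pred 246.6 283.0 hous 258.9 271.5 pred ctr 264.8
196 bed 245.7 282.2 pred 246.5 282.9 hous 258.5 271.5 pred ctr 264.7
[0.3261 0.0169 1.5388]
```

Run:
```python
from h import *
np.set_printoptions(precision=4,suppress=True)
t=lambda x,y:(225+(x+.5)/5-.5,115+(y+.5)/5-.5); s=lambda x,y:(200+(x+.5)/4.8-.5,135+(y+.5)/4.8-.5); t4=lambda x,y:(135+(x+.5)/8-.5,175+(y+.5)/8-.5)
b=[('top',(0,56,0),t(95,497)),('top',(0,-56,0),t(275,522)),('side',(0,56,0),s(180,365)),('side',(0,-56,0),s(182,503))]
for m,pt,ps in(((244,58,84),(137,92),(590,198)),((244,-58,84),(335,117),(627,332)),((158,58,84),(118,240),(437,213)),((158,-58,84),(315,265),(457,350))):
    b+=[('top',m,t(*pt)),('side',m,s(*ps))]
# subpixel top edges of the bed, y=+-56, as extra: bed edge at rows
v,r=fit(b,[.42,0,-.14,.03],PITCH); print('bed',v,np.degrees(v[2]));print(r.T)
c=[('top',(-95,0,43),t4(158,505)),('top',(-55,-25,0),t4(228,400)),('top',(55,-25,0),t4(212,125)),
('side',(-95,-6,43),s(38,97)),('side',(-95,-6,5),s(40,147)),('side',(-55,-25,0),s(98,153)),('side',(55,-25,0),s(250,135)),('side',(55,-25,18),s(250,112))]
w2,r=fit(c,[.46,.34,.07,0],0); print('car zfree',w2)
```

```text
bed [ 0.4219  0.004  -0.1465  0.0306] -8.394367042031933
[[ 0.1747  0.0791  0.267  -0.5263 -0.2488  0.0965 -0.3152  0.404   0.0425
  -0.2118  0.1203  0.4202]
 [ 0.7863  0.1406 -0.8559 -0.9025  0.249  -0.3524 -0.0809  0.4774 -0.0366
   0.4797 -0.3283  0.8853]]
car zfree [0.4598 0.3419 0.0701 0.0047]
```

Run:
```python
from p import *
im=cv2.imread('pics/side4.png').astype(float).sum(2)/3
B=TF(0.4219,0.004,0.0262,-.1465,PITCH)
def row(col,y,z):
    xs=np.linspace(-40,200,600); p=proj('side',ap(B,np.c_[xs,0*xs+y,0*xs+z]/1000)); return np.interp(col,p[:,0],p[:,1])
for c in (245,250,255,260,265,270):
    print(c,im[205:245,c].round().astype(int), 'bed -56 %.1f +56 %.1f blk bot %.1f blk top %.1f L %.1f'%(row(c,-56,0),row(c,56,0),row(c,-28,0),row(c,-28,18),row(c,22,18)))
```

```text
245 [128 129 125 124 139 158  81   1  48  88  54  12  66 100  16  15  16  10
   0  98 190 167  83  85  84 119 186 181 178 178 176 180 184 168  80  86
  73  45  74  69] bed -56 238.7 +56 210.0 blk bot 231.1 blk top 226.3 L 213.4
250 [128 131 124 122 152 173   0   0   6  12   6  14  21  11  14  13   8  21
  42 121 177  79  88  87  88 138 184 178 176 176 176 184 168  82  86  77
  38  49  68  70] bed -56 238.2 +56 209.4 blk bot 230.5 blk top 225.7 L 212.9
255 [128 128 127 150 178  82   0  44  77  30  29  69  82  10  14  14   9   6
   0  88 160  83  85  80 124 189 178 177 176 178 179 182 164  85  88  74
  41  48  73  71] bed -56 237.6 +56 208.8 blk bot 230.0 blk top 225.1 L 212.3
260 [131 130 130 152 169   0   0   8  16   3   1   6   9  12  13   8   0  34
 131 181  79  88  82  83 127 184 176 177 178 177 182 167  79  91  81  40
  37  50  74  67] bed -56 237.1 +56 208.3 blk bot 229.4 blk top 224.5 L 211.7
265 [125 121 148 177  60   0  50  88  18  30  73  79   9  22  20   6   0 106
 192 129  82  84  80 125 187 178 176 177 176 178 178 145  86  84  74  49
  39  51  71  69] bed -56 236.5 +56 207.7 blk bot 228.8 blk top 224.0 L 211.1
270 [129 131 158 146   0  28  51  27   7  18  30   8  23  14   7  10   6  97
 158  82  89  84  85 131 183 179 177 177 176 185 167  79  92  78  43  49
  37  51  70  69] bed -56 235.9 +56 207.1 blk bot 228.2 blk top 223.4 L 210.5
```

```bash
sed -i 's/^BED=.*/BED=TF(0.4219,0.0050,0.0262,-0.1465,PITCH)/' p.py
python3 - <<'E'
from p import *
plan(tool(BED,(-26,-2,75),lean=8))
E
```

```text
[-0.0, 0.139, -0.001, -0.031, -0.0, 0.088] mm 93 deg 8.0 tcp [0.3751 0.0099 0.1427]
```

```bash
python3 -m creep '[[0,0.07,-0.001,-0.015,0,0.04,0.4],[0,0.139,-0.001,-0.031,0,0.07,0.4],[0,0.139,-0.001,-0.031,0,0.088,0.4],[0,0.139,-0.001,-0.031,0,0.088,0.4],[0,0.139,-0.001,-0.031,0,0.088,0.4]]'
python3 - <<'E'
from p import *
st()
plan(tool(BED,(-26,-2,39),lean=8))
E
```

```text
clock: 6.73
tool_pos: [0.3933, 0.0068, 0.1614]
orientation: [-179.7, -12.8, -8.4]
force: [-0.4, -0.6, 0.2]
opening: 0.0353
clk 6.73 J [ 36.8  -5.8 -58.2  18.  -29.5  29.8] F [-0.4 -0.6  0.2] M [-0.03  0.77 -0.02] open 0.0353
tcp [0.3933 0.0068 0.1614] err mm [18.5 -2.8 19. ] deg [ 0.34 -2.22  0.01]
[-0.0, 0.0, 0.0, -0.005, -0.0, 0.035] mm 35 deg 0.0 tcp [0.3794 0.0092 0.107 ]
```

Run:
```python
from p import *
o=ctrl.get_obs(); save(R.from_euler('xyz',o['orientation'],degrees=True).as_matrix(),o['tool_pos'])
plan(tool(BED,(-24,-2,75),lean=-10))
```

```text
[-0.006, -0.275, 0.001, -0.006, -0.0, 0.016] mm 17 deg 15.8 tcp [0.3914 0.0075 0.1445]
```

```bash
python3 -m creep '[[-0.003,-0.12,0,-0.003,0,0.008,0.4],[-0.006,-0.24,0.001,-0.006,0,0.016,0.4],[-0.006,-0.275,0.001,-0.006,0,0.016,0.4],[-0.006,-0.275,0.001,-0.006,0,0.016,0.4],[-0.006,-0.275,0.001,-0.006,0,0.016,0.4]]'
python3 - <<'E'
from p import *
st()
E
```

```text
clock: 7.15
tool_pos: [0.3915, 0.0072, 0.1448]
orientation: [-179.9, 2.9, -8.5]
force: [-0.6, -0.4, 1.1]
opening: 0.0352
clk 7.15 J [ 28.7   4.4 -42.1  -2.5 -45.8  54.6] F [-0.6 -0.4  1.1] M [-0.09 -0.11  0.01] open 0.0352
tcp [0.3915 0.0072 0.1448] err mm [ 0.6 -0.   0.3] deg [0.06 0.1  0.1 ]
```

```bash
python3 - <<'E'
from p import *
plan(tool(BED,(-24,-2,38),lean=-10))
E
python3 -m creep '[[0,0,0,-0.003,0,0.018,0.4],[0,0,0,-0.006,0,0.036,0.4],[0,0,0,-0.006,0,0.036,0.4],[0,0,0,-0.006,0,0.036,0.4]]'
python3 - <<'E'
from p import *
st()
im=ctrl.snapshot('side'); cv2.imwrite('pics/s5.png',cv2.resize(im[165:260,200:330],None,fx=6,fy=6,interpolation=cv2.INTER_CUBIC))
E
```

```text
[0.0, -0.0, 0.0, 0.007, -0.0, 0.036] mm 37 deg 0.0 tcp [0.3959 0.0068 0.1077]
clock: 7.48
tool_pos: [0.3821, 0.0082, 0.1095]
orientation: [-180.0, 2.9, -8.3]
force: [1.0, -0.9, 0.5]
opening: 0.0349
clk 7.48 J [ 29.6   7.2 -45.5  -2.8 -39.7  54.3] F [ 1.  -0.9  0.5] M [-0.06 -0.26 -0.05] open 0.0349
tcp [0.3821 0.0082 0.1095] err mm [-13.9   1.8   1.4] deg [ 0.02  0.07 -0.08]
```

View pics/s5.png

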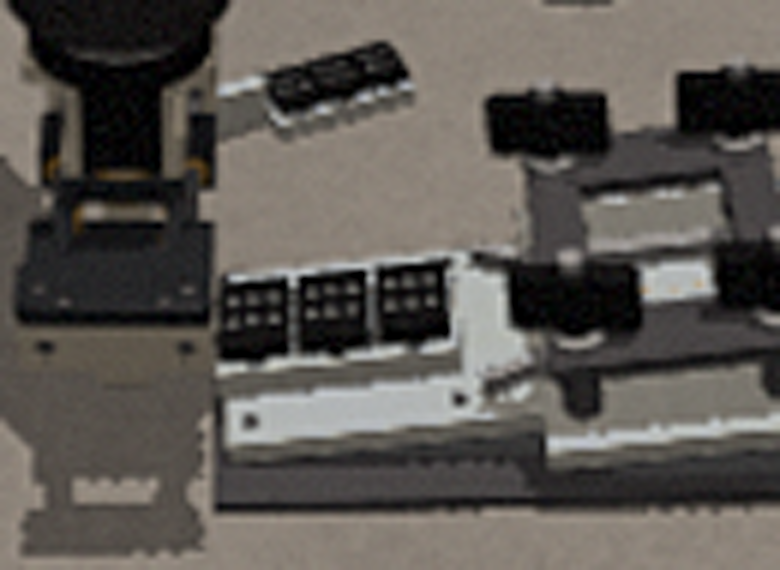

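I typed that x shift with the wrong sign, so the tool is 13 mm too far back, with no contact. I'll correct it and grip the tail.

```bash
python3 -m creep '[[0,0,0,0.013,0,0.0,0.4],[0,0,0,0.013,0,0,0.4],[0,0,0,0.013,0,0,0.0],[0,0,0,0.013,0,0,0],[0,0,0,0.013,0,0,0],[0,0,0,0.013,0,0,0],[0,0,0,0.013,0,0,0]]'
python3 - <<'E'
from p import *
st()
plan(tool(BED,(26,0,38),lean=-10),tool(BED,(66,0,38),lean=-10),keep=False)
E
```

```text
clock: 8.12
tool_pos: [0.3962, 0.007, 0.109]
orientation: [-179.9, 2.9, -8.3]
force: [-1.8, -0.1, 4.3]
opening: 0.0119
clk 8.12 J [ 28.3   8.5 -43.9  -2.8 -39.9  55.6] F [-1.8 -0.1  4.3] M [-0.18  0.41 -0.11] open 0.0119
tcp [0.3962 0.007  0.109 ] err mm [0.2 0.5 0.9] deg [ 0.12  0.12 -0.04]
[0.0, -0.0, 0.0, 0.049, -0.002, -0.008] mm 50 deg 0.0 tcp [0.4453 0.0015 0.1138]
[0.0, -0.0, 0.0, 0.088, -0.002, -0.015] mm 89 deg 0.0 tcp [ 0.4846 -0.0042  0.1187]
```

```bash
python3 -m creep '[[0,0,0,0.01,0,-0.0017,0],[0,0,0,0.02,-0.001,-0.0035,0],[0,0,0,0.03,-0.002,-0.0053,0],[0,0,0,0.04,-0.002,-0.007,0],[0,0,0,0.05,-0.002,-0.0088,0],[0,0,0,0.06,-0.002,-0.0106,0]]'
python3 - <<'E'
from p import *
R0,t=load(); save(R0,t+R0@np.array([.06,-.002,-.0106]))
st()
im=ctrl.snapshot('side'); cv2.imwrite('pics/s6.png',cv2.resize(im[165:260,230:360],None,fx=6,fy=6,interpolation=cv2.INTER_CUBIC))
im=ctrl.snapshot('top'); cv2.imwrite('pics/t6.png',cv2.resize(im[110:220,225:315],None,fx=5,fy=5,interpolation=cv2.INTER_CUBIC))
E
```

```text
clock: 8.62
tool_pos: [0.4507, -0.0014, 0.1155]
orientation: [179.9, 3.6, -8.4]
force: [-16.8, 2.6, 14.4]
opening: 0.0119
clk 8.62 J [ 23.6  12.9 -36.5  -2.6 -43.7  59.9] F [-16.8   2.6  14.4] M [0.95 6.02 0.03] open 0.0119
tcp [ 0.4507 -0.0014  0.1155] err mm [-5.4 -1.  -0.1] deg [-0.12 -0.56  0.06]
```

View pics/s6.png

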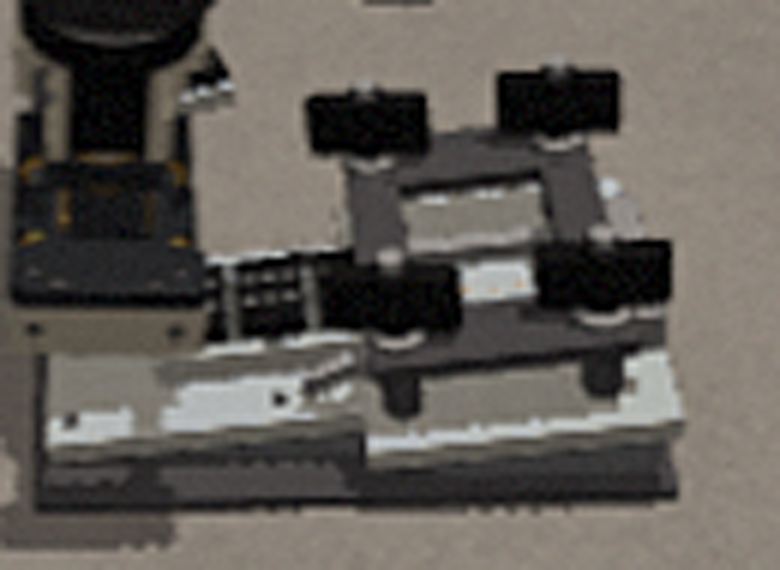

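View pics/t6.png

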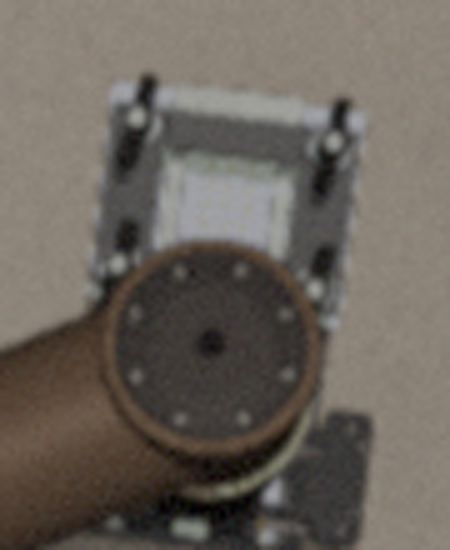

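The push meets 17 N with 14 N of upward reaction, so I'm probably pressing the tail down and tipping the nose up. I'll relieve that before going on.

```bash
python3 -m creep '[[0,0,0,-0.002,0,-0.001,0],[0,0,0,-0.003,0,-0.0015,0],[0,0,0,-0.003,0,-0.0015,0]]'
python3 - <<'E'
from p import *
R0,t=load(); save(R0,t+R0@np.array([-.003,0,-.0015]))
st()
E
```

```text
clock: 8.97
tool_pos: [0.4531, 0.0006, 0.1178]
orientation: [-179.9, 2.9, -8.3]
force: [-0.3, 0.2, -5.8]
opening: 0.0122
clk 8.97 J [ 23.8  12.6 -36.6  -2.4 -43.2  59.6] F [-0.3  0.2 -5.8] M [-0.02  0.04 -0.06] open 0.0122
tcp [0.4531 0.0006 0.1178] err mm [-0.1  0.6  0.6] deg [ 0.12  0.09 -0.04]
```

```bash
python3 -m creep '[[0,0,0,0.002,0,0.0003,0],[0,0,0,0.007,0,-0.0007,0],[0,0,0,0.012,0,-0.0016,0],[0,0,0,0.012,0,-0.0016,0]]'
python3 - <<'E'
from p import *
R0,t=load(); save(R0,t+R0@np.array([.012,0,-.0016]))
st()
E
```

```text
clock: 9.3
tool_pos: [0.4672, -0.0009, 0.1192]
orientation: [-179.9, 2.8, -8.3]
force: [1.3, -0.0, -4.2]
opening: 0.0117
clk 9.30 J [ 23.   13.6 -34.9  -2.3 -43.8  60.4] F [ 1.3 -0.  -4.2] M [-0.11 -0.05  0.02] open 0.0117
tcp [ 0.4672 -0.0009  0.1192] err mm [2.  0.8 1.1] deg [ 0.14  0.19 -0.06]
```

```bash
python3 -m creep '[[0,0,0,0,0,0.0005,0.3],[0,0,0,0,0,0.0005,0.3],[0,0,0,0,0,0.0005,0.3],[0,0,0,0,0,0.0005,0.3]]'
python3 - <<'E'
from p import *
R0,t=load(); save(R0,t+R0@np.array([0,0,.0005]))
st()
g=np.linalg.inv(BED)@np.r_[t+.0468*R0[:,2],1]; print('grasp bed mm',g*1e3)
plan(tool(BED,(46,0,39),lean=8))
E
```

```text
clock: 9.63
tool_pos: [0.4658, -0.001, 0.1188]
orientation: [-179.9, 2.8, -8.3]
force: [0.7, 0.1, 0.7]
opening: 0.0256
clk 9.63 J [ 23.   13.5 -35.1  -2.3 -43.8  60.4] F [0.7 0.1 0.7] M [-0.12 -0.16 -0.03] open 0.0256
tcp [ 0.4658 -0.001   0.1188] err mm [0.6 0.7 1.1] deg [ 0.14  0.16 -0.05]
grasp bed mm [  46.5638   -0.3248   39.8818 1000.    ]
[-0.0, 0.314, 0.0, -0.015, -0.0, 0.003] mm 15 deg 18.0 tcp [0.4504 0.0008 0.1157]
```

```bash
python3 -m creep '[[0,0.11,0,-0.005,0,0.0,0.35],[0,0.22,0,-0.01,0,0.001,0.35],[0,0.314,0,-0.015,0,0.003,0.35],[0,0.314,0,-0.015,0,0.003,0.35]]'
python3 - <<'E'
from p import *
st()
E
```

```text
clock: 9.97
tool_pos: [0.4585, 0.0021, 0.1258]
orientation: [-179.3, -14.6, -8.5]
force: [10.5, -19.1, 0.4]
opening: 0.0305
clk 9.97 J [ 27.8   4.5 -58.3  28.7 -16.9  27.1] F [ 10.5 -19.1   0.4] M [-2.67 -1.45 -0.72] open 0.0305
tcp [0.4585 0.0021 0.1258] err mm [ 8.3  1.6 10.4] deg [ 0.65 -0.4   0.07]
```

Run:
```python
from p import *
im=ctrl.snapshot('side'); cv2.imwrite('pics/s7.png',cv2.resize(im[150:260,220:360],None,fx=5.5,fy=5.5,interpolation=cv2.INTER_CUBIC))
o=ctrl.get_obs();print(o['joint_pos'],o['force'],o['qvel'])
st()
```

```text
[ 27.7891   4.4212 -58.0653  29.0071 -16.727   26.9234] [1.0113 4.3637 3.7662] [ -0.4553   2.0791   1.501  -10.8752  -6.6172  13.69  ]
clk 10.02 J [ 27.8   4.4 -58.1  29.  -16.7  26.9] F [1.  4.4 3.8] M [0.66 0.38 0.21] open 0.0302
tcp [0.4626 0.0049 0.1287] err mm [12.4  4.4 13.2] deg [ 0.96  0.04 -0.03]
```

View pics/s7.png

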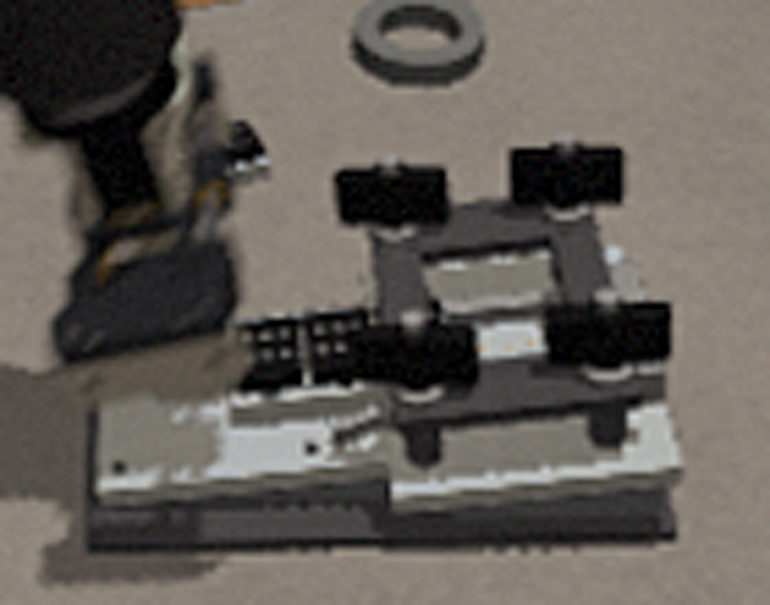

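The force spike was only the wrist swinging at the J3 limit, with no contact visible. I'll go back to the forward lean, push further, and regrip with a backward lean once there is more reach.

Run:
```python
from p import *
o=ctrl.get_obs(); save(R.from_euler('xyz',o['orientation'],degrees=True).as_matrix(),o['tool_pos'])
plan(tool(BED,(46.5,-0.3,40),lean=-10))
```

```text
[-0.016, -0.315, 0.003, 0.001, 0.006, 0.011] mm 13 deg 18.1 tcp [ 0.4651 -0.0017  0.1183]
```

```bash
python3 -m creep '[[-0.004,-0.08,0.001,0,0.002,0.002,0.35],[-0.008,-0.16,0.001,0,0.003,0.004,0.35],[-0.012,-0.24,0.002,0.001,0.005,0.008,0.35],[-0.016,-0.315,0.003,0.001,0.006,0.011,0.35],[-0.016,-0.315,0.003,0.001,0.006,0.011,0.35]]'
python3 - <<'E'
from p import *
st()
E
```

```text
clock: 10.43
tool_pos: [0.4623, -0.0055, 0.1131]
orientation: [179.5, 4.0, -8.6]
force: [2.0, -0.1, 0.6]
opening: 0.0308
clk 10.43 J [ 22.6  14.3 -35.   -2.4 -44.3  60.6] F [ 2.  -0.1  0.6] M [-0.07 -0.62  0.01] open 0.0308
tcp [ 0.4623 -0.0055  0.1131] err mm [-3.2 -4.1 -5.1] deg [-0.48 -0.98  0.21]
```

Run:
```python
from p import *
ctrl.snapshot('side')
o=ctrl.get_obs(); save(R.from_euler('xyz',o['orientation'],degrees=True).as_matrix(),o['tool_pos'])
st()
plan(tool(BED,(46.5,-0.3,40),lean=-10))
```

```text
clk 10.48 J [ 22.6  14.2 -35.4  -2.2 -44.   60.4] F [-0.1  0.3 -1.1] M [-0.1  -0.26  0.01] open 0.0308
tcp [ 0.4611 -0.0063  0.1128] err mm [0. 0. 0.] deg [0. 0. 0.]
[0.009, 0.014, -0.004, 0.003, -0.005, -0.006] mm 8 deg 1.0 tcp [ 0.4651 -0.0017  0.1183]
```

```bash
python3 -m creep '[[0.009,0.014,-0.004,0.003,-0.005,-0.006,0.3],[0.009,0.014,-0.004,0.003,-0.005,-0.006,0.2],[0.009,0.014,-0.004,0.003,-0.005,-0.006,0.2]]'
python3 - <<'E'
from p import *
st()
E
```

```text
clock: 10.73
tool_pos: [0.4631, -0.002, 0.1197]
orientation: [-180.0, 2.9, -8.3]
force: [-0.9, -0.2, 0.5]
opening: 0.0192
clk 10.73 J [ 23.1  13.2 -35.4  -2.2 -43.9  60.2] F [-0.9 -0.2  0.5] M [-0.04 -0.19  0.01] open 0.0192
tcp [ 0.4631 -0.002   0.1197] err mm [-2.2 -0.2  1.1] deg [-0.    0.12 -0.13]
```

```bash
python3 -m creep '[[0,0,0,0,0,0,0],[0,0,0,0,0,0,0],[0,0,0,0,0,0,0]]'
python3 - <<'E'
from p import *
R0,t=load(); o=ctrl.get_obs(); save(R0,o['tool_pos']); st()
E
python3 -m creep '[[0,0,0,0.01,0,-0.002,0],[0,0,0,0.02,0,-0.004,0],[0,0,0,0.03,0,-0.006,0],[0,0,0,0.034,0,-0.0068,0],[0,0,0,0.034,0,-0.0068,0]]'
python3 - <<'E'
from p import *
R0,t=load(); save(R0,t+R0@np.array([.034,0,-.0068])); st()
E
```

```text
clock: 10.98
tool_pos: [0.4633, -0.0018, 0.1195]
orientation: [-180.0, 3.0, -8.3]
force: [-3.2, 1.8, 5.9]
opening: 0.0121
clk 10.98 J [ 23.1  13.3 -35.3  -2.3 -44.   60.3] F [-3.2  1.8  5.9] M [ 0.93  1.1  -0.  ] open 0.0121
tcp [ 0.4633 -0.0018  0.1195] err mm [0. 0. 0.] deg [-0.01  0.03 -0.11]
clock: 11.4
tool_pos: [0.4987, -0.007, 0.1239]
orientation: [180.0, 3.0, -8.4]
force: [0.8, 0.1, -1.8]
opening: 0.0117
clk 11.40 J [ 20.8  15.9 -30.8  -2.  -46.   62.2] F [ 0.8  0.1 -1.8] M [-0.16 -0.64 -0.07] open 0.0117
tcp [ 0.4987 -0.007   0.1239] err mm [ 1.5 -0.2 -0.5] deg [-0.02  0.06 -0.06]
```

```bash
python3 -m creep '[[0,0,0,0,0,0,0.3],[0,0,0,0,0,0,0.3],[0,0,0,0,0,0,0.3]]'
python3 - <<'E'
from p import *
R0,t=load(); o=ctrl.get_obs(); st()
g=np.linalg.inv(BED)@np.r_[o['tool_pos']+.0468*R0[:,2],1]; print('grasp bed mm',g*1e3)
save(R0,o['tool_pos'])
plan(tool(BED,(g[0]*1e3,-0.3,40),lean=6))
E
```

```text
clock: 11.65
tool_pos: [0.4977, -0.0069, 0.1242]
orientation: [180.0, 3.0, -8.3]
force: [-0.1, 0.7, -0.5]
opening: 0.0242
clk 11.65 J [ 20.9  15.8 -30.9  -2.  -46.   62.2] F [-0.1  0.7 -0.5] M [-0.07 -0.19 -0.02] open 0.0242
tcp [ 0.4977 -0.0069  0.1242] err mm [ 0.4 -0.1 -0.3] deg [-0.01  0.04 -0.09]
grasp bed mm [  79.9113   -0.7086   41.8393 1000.    ]
[-0.0, 0.28, -0.0, -0.013, -0.0, 0.004] mm 14 deg 16.0 tcp [ 0.4851 -0.0046  0.1212]
```

```bash
python3 -m creep '[[0,0.06,0,-0.003,0,0.001,0.3],[0,0.12,0,-0.006,0,0.002,0.3],[0,0.18,0,-0.009,0,0.003,0.3],[0,0.24,0,-0.011,0,0.004,0.3],[0,0.28,0,-0.013,0,0.004,0.3],[0,0.28,0,-0.013,0,0.004,0.3],[0,0.28,0,-0.013,0,0.004,0.3]]'
python3 - <<'E'
from p import *
st()
E
```

```text
clock: 12.23
tool_pos: [0.4838, -0.0054, 0.1209]
orientation: [180.0, -13.0, -8.3]
force: [0.0, -0.6, 0.1]
opening: 0.0265
clk 12.23 J [ 26.1   8.1 -52.6  22.  -19.9  35.6] F [ 0.  -0.6  0.1] M [0.06 0.68 0.04] open 0.0265
tcp [ 0.4838 -0.0054  0.1209] err mm [-0.9 -0.5  0.1] deg [-0.02 -0.03 -0.15]
```

```bash
python3 -m creep '[[0,0,0,0,0,0,0],[0,0,0,0,0,0,0],[0,0,0,0,0,0,0],[0,0,0,0,0,0,0]]'
python3 - <<'E'
from p import *
st()
R0,t=load(); g=np.linalg.inv(BED)@np.r_[t+.0468*R0[:,2],1]; print(g*1e3)
plan(tool(BED,(g[0]*1e3+37,0,g[2]*1e3),lean=6),keep=False)
E
```

```text
clock: 12.57
tool_pos: [0.4858, -0.0047, 0.1211]
orientation: [-180.0, -13.1, -8.4]
force: [2.0, -1.4, 0.2]
opening: 0.012
clk 12.57 J [ 26.1   8.2 -52.4  22.  -19.9  35.4] F [ 2.  -1.4  0.2] M [-0.46 -0.13 -0.09] open 0.0120
tcp [ 0.4858 -0.0047  0.1211] err mm [1.2 0.3 0.3] deg [ 0.04  0.06 -0.06]
[  79.4668   -0.7084   39.7068 1000.    ]
[0.0, -0.0, -0.0, 0.037, -0.001, 0.004] mm 37 deg 0.0 tcp [ 0.5211 -0.0096  0.1254]
```

```bash
python3 -m creep '[[0,0,0,0.01,0,0.0009,0],[0,0,0,0.02,0,0.0018,0],[0,0,0,0.03,0,0.0028,0],[0,0,0,0.036,0,0.0034,0],[0,0,0,0.036,0,0.0034,0]]'
python3 - <<'E'
from p import *
R0,t=load(); save(R0,t+R0@np.array([.036,0,.0034])); st()
im=ctrl.snapshot('side'); cv2.imwrite('pics/s8.png',cv2.resize(im[150:260,220:360],None,fx=5.5,fy=5.5,interpolation=cv2.INTER_CUBIC))
E
```

```text
clock: 12.98
tool_pos: [0.5208, -0.0101, 0.1254]
orientation: [180.0, -13.0, -8.3]
force: [1.2, -0.0, -4.0]
opening: 0.0121
clk 12.98 J [ 23.8  10.9 -46.8  18.4 -22.3  41.4] F [ 1.2 -0.  -4. ] M [ 0.16  1.16 -0.02] open 0.0121
tcp [ 0.5208 -0.0101  0.1254] err mm [ 0.7  0.1 -0.3] deg [-0.01 -0.02 -0.07]
```

View pics/s8.png

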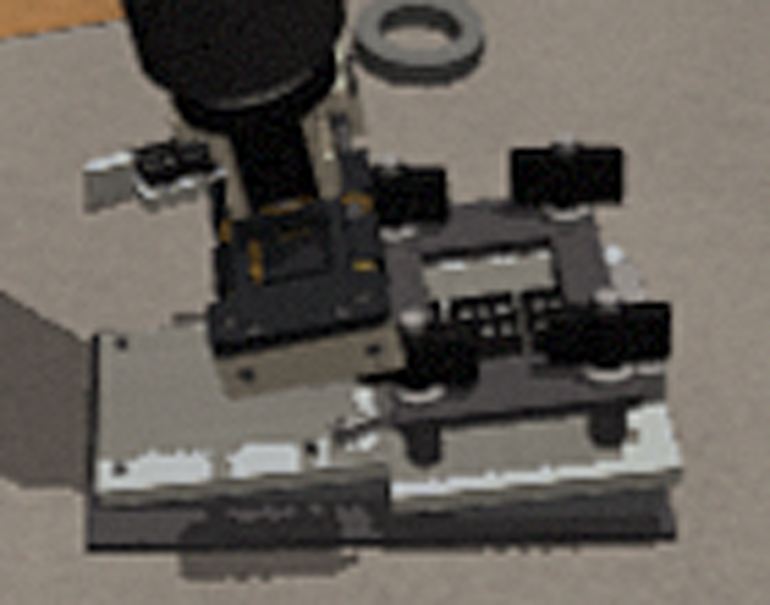

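The carrier is under the plate, with its housings visible in the window at crop (490,320), and the body clears the knobs. Now creeping up to the stop.

```bash
python3 -m creep '[[0,0,0,0.002,0,0.0002,0],[0,0,0,0.004,0,0.0004,0],[0,0,0,0.004,0,0.0004,0]]' | grep -E "pos|force"; python3 -m creep '[[0,0,0,0.001,0,0.0001,0],[0,0,0,0.002,0,0.0002,0],[0,0,0,0.002,0,0.0002,0]]'| grep -E "pos|force"
```

```text
tool_pos: [0.524, -0.011, 0.1257]
force: [0.9, 0.1, -4.2]
tool_pos: [0.5251, -0.0115, 0.1258]
force: [-3.8, 1.2, -3.1]
```

```bash
python3 -m creep '[[0,0,0,0.001,0,0.0003,0],[0,0,0,0.002,0,0.0005,0],[0,0,0,0.002,0,0.0005,0]]' | grep -E "pos|force"; python3 -c "
from p import *
R0,t=load(); save(R0,t+R0@np.array([.008,0,.0011])); st()"
```

```text
tool_pos: [0.5253, -0.0117, 0.1257]
force: [-23.2, 12.8, 13.5]
clk 13.78 J [ 23.4  11.4 -45.9  17.7 -22.9  42.4] F [-23.2  12.8  13.5] M [4.46 7.85 0.84] open 0.0114
tcp [ 0.5253 -0.0117  0.1257] err mm [-2.7 -0.3 -0.7] deg [-0.08 -0.19 -0.08]
```

At the stop: 23 N after about 41 mm of travel, as expected. Relaxing slightly and letting go.

```bash
python3 -m creep '[[0,0,0,-0.001,0,-0.0005,0],[0,0,0,-0.0015,0,-0.0005,0.05],[0,0,0,-0.0015,0,-0.0005,0.3],[0,0,0,-0.0015,0,-0.0005,0.3],[0,0,0,-0.0015,0,-0.0005,0.3],[0,0,0,-0.0015,0,-0.0005,0.3]]'; python3 -c "
from p import *
R0,t=load(); save(R0,t+R0@np.array([-.0015,0,-.0005])); st()
R0,t=load(); g=np.linalg.inv(BED)@np.r_[t+.0468*R0[:,2],1]; print(g*1e3)
plan(tool(BED,(100,0,110),lean=6),tool(BED,(158,58,130),psi=0.1),keep=False)"
```

```text
clock: 14.28
tool_pos: [0.5274, -0.0109, 0.127]
orientation: [-180.0, -13.1, -8.3]
force: [0.3, -0.1, 0.3]
opening: 0.0254
clk 14.28 J [ 23.4  11.3 -45.8  18.  -22.6  42.2] F [ 0.3 -0.1  0.3] M [0.07 0.74 0.02] open 0.0254
tcp [ 0.5274 -0.0109  0.127 ] err mm [0.9 0.3 0.5] deg [ 0.05  0.1  -0.08]
[ 122.1519   -0.729    40.1849 1000.    ]
[0.0, -0.0, -0.0, -0.015, -0.001, -0.072] mm 74 deg 0.0 tcp [ 0.4964 -0.006   0.1932]
[-0.005, -0.105, 0.099, 0.05, -0.059, -0.085] mm 115 deg 8.3 tcp [0.5642 0.0426 0.2209]
```

```bash
python3 -m creep '[[0,0,0,-0.003,0,-0.03,0.3],[0,0,0,-0.01,0,-0.07,0.3],[0,0,0,-0.04,0,-0.1,0.4],[0,0,0,-0.08,0,-0.13,0.4],[0,0,0,-0.08,0,-0.13,0.4]]'
python3 - <<'E'
from p import *
R0,t=load(); save(R0,t+R0@np.array([-.08,0,-.13])); st()
for n in('side','top'): cv2.imwrite(f'pics/{n}9.png',ctrl.snapshot(n))
def tr(dx,dy,dz): 
    T=np.eye(4);T[:3,3]=dx/1000,dy/1000,dz/1000;return T
for n,r,f in(('side',(225,160,355,255),6),('top',(225,110,315,220),5)):
    im=cv2.imread(f'pics/{n}9.png')
    overlay(n,im,r,f,[],f'pics/{n}9a.png'); overlay(n,im,r,f,bedsegs(BED)+carsegs(BED@tr(200,0,0)),f'pics/{n}9o.png')
cv2.imwrite('pics/top9ab.png',cv2.resize(np.hstack([cv2.imread('pics/top9a.png'),cv2.imread('pics/top9o.png')]),None,fx=.88,fy=.88))
E
```

```text
clock: 14.7
tool_pos: [0.4177, 0.0039, 0.2378]
orientation: [-179.8, -13.2, -8.4]
force: [0.7, -1.4, -0.9]
opening: 0.0345
clk 14.70 J [ 34.8  -9.6 -47.4  13.  -43.1  38. ] F [ 0.7 -1.4 -0.9] M [-0.04  0.81 -0.02] open 0.0345
tcp [0.4177 0.0039 0.2378] err mm [-2.7 -0.6  2.5] deg [0.2  0.22 0.01]
```

View pics/side9a.png

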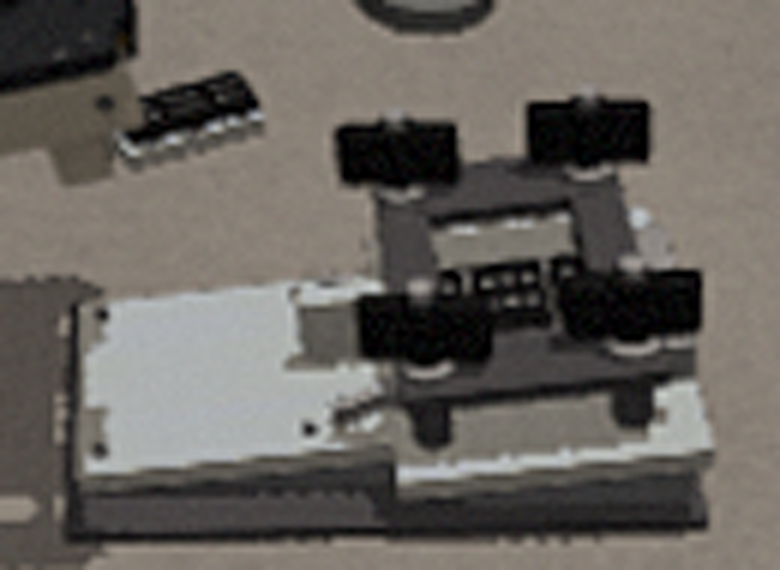

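View pics/side9o.png

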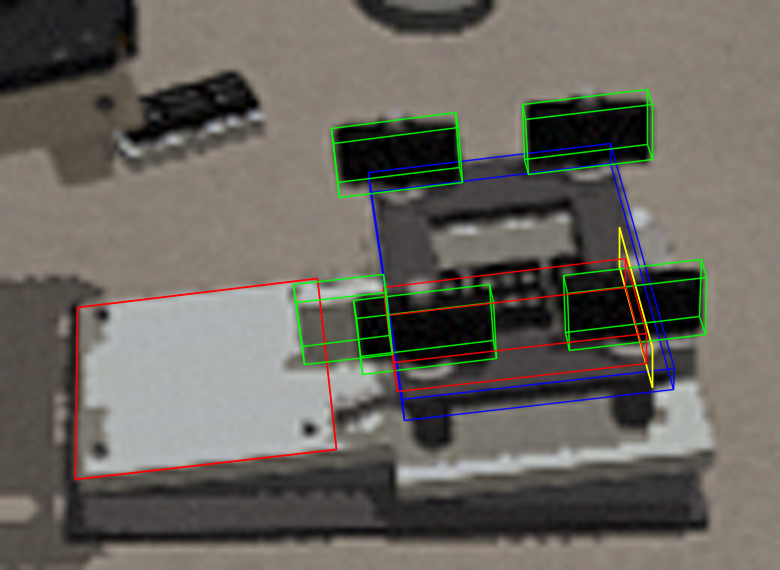

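View pics/top9ab.png

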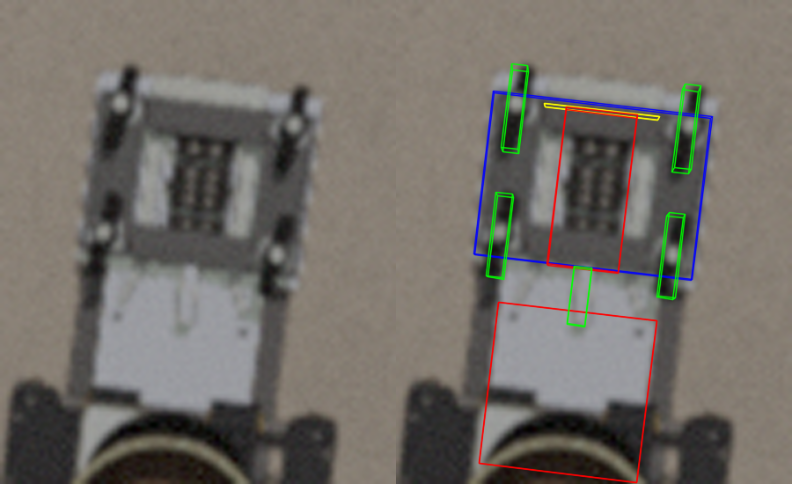

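Run:
```python
from p import *
im=cv2.imread('pics/top9.png').astype(float).sum(2)/3
hubs={'NL':(104,232),'NR':(276,255),'FL':(121,103),'FR':(294,125)}
obs=[]
M={'NL':(158,58),'NR':(158,-58),'FL':(244,58),'FR':(244,-58)}
for k,(u,v) in hubs.items():
    c=int(round(225+u/4.4)); r=int(round(110+v/4.4))
    w=im[r-2:r+3,c-2:c+3]; w=np.clip(w-90,0,None); yy,xx=np.mgrid[r-2:r+3,c-2:c+3]
    px=((w*xx).sum()/w.sum(),(w*yy).sum()/w.sum())
    pr=proj('top',ap(BED,np.array([*M[k],84])/1000))[0]
    print(k,np.round(px,2),'pred',pr.round(2),'diff',np.round(px-pr,2)); obs.append(('top',(*M[k],84),px))
v,r=fit(obs,[.42,0,-.14],PITCH,0.0262); print(v,r.round(2).tolist())
# wing orientation: dark pixels principal axis
for k in hubs:
    p0=proj('top',ap(BED,np.array([*M[k],78])/1000))[0]
    ys,xs=np.mgrid[int(p0[1])-13:int(p0[1])+14,int(p0[0])-7:int(p0[0])+8]
    w=np.clip(45-im[ys,xs],0,None); 
    X=np.c_[xs.ravel(),ys.ravel()];W=w.ravel();m=(X*W[:,None]).sum(0)/W.sum();C=((X-m)*W[:,None]).T@(X-m)
    e=np.linalg.eigh(C)[1][:,-1]; e=e if e[1]<0 else -e
    # predicted direction for joint j
    res=[]
    for j in(0,.1,.2):
        d=np.array([np.cos(j),-np.sin(j),0])*.028; a=proj('top',ap(BED,np.array([*M[k],78])/1000+np.array([-d,d]))); q=a[1]-a[0]; res.append(np.degrees(np.arctan2(q[0],-q[1])))
    print(k,'cent',m.round(1),'ang %.1f'%np.degrees(np.arctan2(e[0],-e[1])),'pred j=0,.1,.2',np.round(res,1))
```

```text
NL [248.24 162.38] pred [247.92 162.84] diff [ 0.32 -0.46]
NR [287.63 167.48] pred [287.28 167.54] diff [ 0.35 -0.06]
FL [251.87 132.83] pred [251.42 133.62] diff [ 0.45 -0.79]
FR [291.37 137.87] pred [290.83 138.28] diff [ 0.54 -0.4 ]
[ 0.4234  0.0052 -0.1542] [[0.0, -0.13], [-0.07, -0.23], [0.1, 0.23], [-0.04, 0.14]]
NL cent [247.9 163.8] ang 15.8 pred j=0,.1,.2 [ 6.8 12.5 18.3]
NR cent [287.  168.2] ang 16.0 pred j=0,.1,.2 [ 6.9 12.6 18.4]
FL cent [251.1 137.4] ang 15.6 pred j=0,.1,.2 [ 6.8 12.5 18.2]
FR cent [289.7 142.8] ang 13.7 pred j=0,.1,.2 [ 6.9 12.6 18.4]
```

```bash
sed -i 's/^BED=.*/BED=TF(0.4228,0.0050,0.0262,-0.1490,PITCH)/' p.py
cat >> p.py <<'E'
KN={'NL':(158,58),'NR':(158,-58),'FL':(244,58),'FR':(244,-58)}
def kt(k,psi,z=75,dx=0,dy=0): return tool(BED,(KN[k][0]+dx,KN[k][1]+dy,z-2.2*psi),psi=psi)
E
python3 - <<'E'
from p import *
plan(kt('NL',.12,115),kt('NL',.12))
E
```

```text
[-0.007, -0.105, 0.122, 0.129, -0.059, 0.06] mm 154 deg 9.2 tcp [0.5671 0.042  0.2058]
[-0.007, -0.105, 0.122, 0.125, -0.059, 0.1] mm 171 deg 9.2 tcp [0.5719 0.0413 0.1661]
```

```bash
python3 -m creep '[[-0.002,-0.03,0.03,0.035,-0.015,0.015,0.4],[-0.004,-0.06,0.06,0.07,-0.03,0.03,0.4],[-0.007,-0.105,0.122,0.1,-0.045,0.045,0.4],[-0.007,-0.105,0.122,0.129,-0.059,0.06,0.4],[-0.007,-0.105,0.122,0.129,-0.059,0.06,0.4],[-0.007,-0.105,0.122,0.127,-0.059,0.08,0.4],[-0.007,-0.105,0.122,0.125,-0.059,0.09,0.4],[-0.007,-0.105,0.122,0.125,-0.059,0.1,0.4],[-0.007,-0.105,0.122,0.125,-0.059,0.1,0.4]]'
python3 - <<'E'
from p import *
st()
for n,r,f in(('side',(240,140,350,230),7),):
    im=ctrl.snapshot(n); overlay(n,im,r,f,[],f'pics/{n}10a.png')
E
```

```text
clock: 15.55
tool_pos: [0.571, 0.0412, 0.1632]
orientation: [-179.3, -6.8, -15.4]
force: [-0.4, -0.4, 0.2]
opening: 0.0353
clk 15.55 J [ 25.9  14.8 -29.1   6.1 -40.7  44.3] F [-0.4 -0.4  0.2] M [ 0.02  0.44 -0.08] open 0.0353
tcp [0.571  0.0412 0.1632] err mm [-0.8 -0.6 -2.8] deg [-0.15 -0.16 -0.07]
```

View pics/side10a.png

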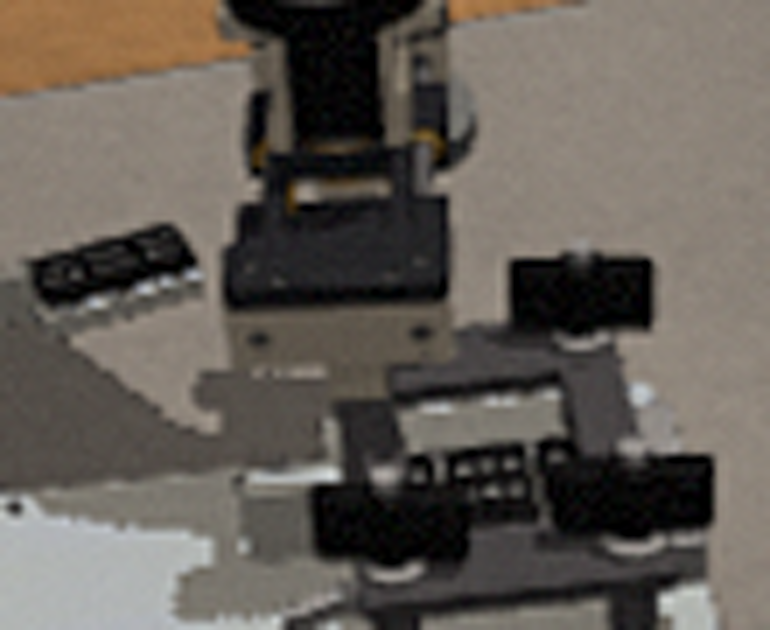

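```bash
python3 -m creep '[[0,0,0,0,0,-0.001,0],[0,0,0,0,0,-0.001,0],[0,0,0,0,0,-0.001,0],[0,0,0,0,0,-0.001,0],[0,0,0,0,0,-0.001,0]]'
python3 - <<'E'
from p import *
R0,t=load(); save(R0,t+R0@np.array([0,0,-.001]))
st()
plan(kt('NL',.9,76))
E
```

```text
clock: 16.02
tool_pos: [0.5721, 0.0425, 0.1678]
orientation: [-179.1, -7.0, -15.4]
force: [-1.9, 3.4, 3.8]
opening: 0.0107
clk 16.02 J [ 26.   14.4 -28.9   6.  -40.9  44.3] F [-1.9  3.4  3.8] M [1.1  0.77 0.09] open 0.0107
tcp [0.5721 0.0425 0.1678] err mm [0.4 0.7 0.9] deg [ 0.1   0.11 -0.09]
[0.0, -0.0, 0.78, 0.0, 0.0, 0.002] mm 2 deg 44.7 tcp [0.572  0.0413 0.1654]
```

```bash
python3 -m creep '[[0,0,0.11,0,0,0,0],[0,0,0.22,0,0,0.001,0],[0,0,0.33,0,0,0.001,0],[0,0,0.44,0,0,0.001,0],[0,0,0.55,0,0,0.001,0],[0,0,0.66,0,0,0.002,0],[0,0,0.76,0,0,0.002,0],[0,0,0.78,0,0,0.002,0],[0,0,0.78,0,0,0.002,0]]'; python3 -c "
from p import *
st()"
```

```text
clock: 16.77
tool_pos: [0.5719, 0.042, 0.166]
orientation: [-174.5, -4.4, -60.3]
force: [-4.5, 1.5, 8.9]
opening: 0.011
clk 16.77 J [ 25.9  14.6 -29.    6.1 -40.7  -0.5] F [-4.5  1.5  8.9] M [0.55 1.81 0.06] open 0.0110
tcp [0.5719 0.042  0.166 ] err mm [-0.   0.3  1.1] deg [ 0.06  0.03 -0.01]
```

```bash
python3 -m creep '[[0,0,0,0,0,0,0.35],[0,0,0,0,0,0,0.35],[0,0,0,0,0,0,0.35],[0,0,0,0,0,0,0.35],[0,0,0,0,0,-0.03,0.35],[0,0,0,0,0,-0.05,0.35]]'; python3 -c "
from p import *
R0,t=load(); save(R0,t+R0@np.array([0,0,-.05]))
st()
plan(kt('FR',.12,125),kt('FR',.12,76))"
```

```text
clock: 17.27
tool_pos: [0.5656, 0.0425, 0.2148]
orientation: [-174.6, -4.4, -60.2]
force: [1.4, 0.4, 0.3]
opening: 0.0307
clk 17.27 J [ 26.3  10.9 -26.1   5.5 -47.5   0.1] F [1.4 0.4 0.3] M [0.17 0.16 0.  ] open 0.0307
tcp [0.5656 0.0425 0.2148] err mm [-0.3 -0.1  0.3] deg [-0.11  0.02 -0.1 ]
[0.0, -0.0, -0.78, 0.145, 0.005, -0.001] mm 145 deg 44.7 tcp [ 0.633  -0.0852  0.2262]
[0.0, -0.0, -0.78, 0.145, 0.005, 0.048] mm 153 deg 44.7 tcp [ 0.6389 -0.0861  0.1775]
```

```bash
python3 -m creep '[[0,0,-0.11,0.02,0,-0.001,0.4],[0,0,-0.23,0.045,0.001,-0.001,0.4],[0,0,-0.35,0.07,0.002,-0.001,0.4],[0,0,-0.47,0.095,0.003,-0.001,0.4],[0,0,-0.59,0.12,0.004,-0.001,0.4],[0,0,-0.71,0.14,0.005,-0.001,0.4],[0,0,-0.78,0.145,0.005,-0.001,0.4],[0,0,-0.78,0.145,0.005,0.015,0.4],[0,0,-0.78,0.145,0.005,0.035,0.4],[0,0,-0.78,0.145,0.005,0.047,0.4],[0,0,-0.78,0.145,0.005,0.048,0.4],[0,0,-0.78,0.145,0.005,0.048,0.4]]'; python3 -c "
from p import *
st()"
```

```text
clock: 18.27
tool_pos: [0.6388, -0.0862, 0.1765]
orientation: [-179.2, -6.8, -15.4]
force: [0.1, -0.3, 0.4]
opening: 0.0352
clk 18.27 J [ 10.8  19.9 -18.2   3.3 -45.4  61.7] F [ 0.1 -0.3  0.4] M [ 0.05  0.41 -0.03] open 0.0352
tcp [ 0.6388 -0.0862  0.1765] err mm [-0.2  0.2 -0.9] deg [-0.06 -0.09 -0.1 ]
```

Now close and turn FR to half way.

```bash
python3 -m creep '[[0,0,0,0,0,0,0],[0,0,0,0,0,0,0],[0,0,0,0,0,0,0],[0,0,0,0,0,0,0],[0,0,0,0,0,0,0]]'; python3 -c "
from p import *
st()
plan(kt('FR',.9,76))"
```

```text
clock: 18.68
tool_pos: [0.6396, -0.0855, 0.1783]
orientation: [-179.1, -7.0, -15.4]
force: [-0.9, 3.2, 3.2]
opening: 0.0107
clk 18.68 J [ 10.8  19.8 -18.2   3.2 -45.4  61.7] F [-0.9  3.2  3.2] M [0.93 0.38 0.18] open 0.0107
tcp [ 0.6396 -0.0855  0.1783] err mm [0.6 0.8 0.9] deg [ 0.07  0.11 -0.1 ]
[0.0, -0.0, 0.78, -0.0, -0.0, 0.002] mm 2 deg 44.7 tcp [ 0.6392 -0.0861  0.1758]
```

```bash
python3 -m creep '[[0,0,0.11,0,0,0,0],[0,0,0.22,0,0,0.001,0],[0,0,0.33,0,0,0.001,0],[0,0,0.44,0,0,0.001,0],[0,0,0.55,0,0,0.001,0],[0,0,0.66,0,0,0.002,0],[0,0,0.76,0,0,0.002,0],[0,0,0.78,0,0,0.002,0],[0,0,0.78,0,0,0.002,0]]'; python3 -c "
from p import *
st()"
```

```text
clock: 19.43
tool_pos: [0.639, -0.0866, 0.1764]
orientation: [-174.5, -4.4, -60.3]
force: [-3.5, -1.2, 5.9]
opening: 0.0108
clk 19.43 J [ 10.8  19.9 -18.3   3.3 -45.2  16.9] F [-3.5 -1.2  5.9] M [-0.4   1.47 -0.07] open 0.0108
tcp [ 0.639  -0.0866  0.1764] err mm [-0.2 -0.2  0.9] deg [-0.01  0.04 -0.  ]
```

Next, NR: open, lift, and go over.

```bash
python3 -m creep '[[0,0,0,0,0,0,0.35],[0,0,0,0,0,0,0.35],[0,0,0,0,0,0,0.35],[0,0,0,0,0,0,0.35],[0,0,0,0,0,-0.03,0.35],[0,0,0,0,0,-0.05,0.35]]'; python3 -c "
from p import *
R0,t=load(); save(R0,t+R0@np.array([0,0,-.05]))
st()
plan(kt('NR',.12,125),kt('NR',.12,76))"
```

```text
clock: 19.93
tool_pos: [0.6331, -0.0853, 0.2254]
orientation: [-174.6, -4.3, -60.2]
force: [1.5, 1.2, 0.7]
opening: 0.0302
clk 19.93 J [ 11.   16.7 -15.7   3.  -51.2  17.2] F [1.5 1.2 0.7] M [0.11 0.14 0.02] open 0.0302
tcp [ 0.6331 -0.0853  0.2254] err mm [-0.1  0.1  0.3] deg [-0.09 -0.01 -0.1 ]
[0.0, -0.0, -0.78, -0.054, 0.067, -0.001] mm 86 deg 44.7 tcp [ 0.5486 -0.0725  0.2157]
[0.0, -0.0, -0.78, -0.054, 0.067, 0.048] mm 99 deg 44.7 tcp [ 0.5545 -0.0734  0.1671]
```

```bash
python3 -m creep '[[0,0,-0.11,-0.01,0.01,-0.001,0.4],[0,0,-0.23,-0.02,0.022,-0.001,0.4],[0,0,-0.35,-0.03,0.035,-0.001,0.4],[0,0,-0.47,-0.04,0.047,-0.001,0.4],[0,0,-0.59,-0.048,0.058,-0.001,0.4],[0,0,-0.71,-0.054,0.067,-0.001,0.4],[0,0,-0.78,-0.054,0.067,-0.001,0.4],[0,0,-0.78,-0.054,0.067,0.015,0.4],[0,0,-0.78,-0.054,0.067,0.035,0.4],[0,0,-0.78,-0.054,0.067,0.047,0.4],[0,0,-0.78,-0.054,0.067,0.048,0.4],[0,0,-0.78,-0.054,0.067,0.048,0.4]]'; python3 -c "
from p import *
st()"; python3 -m creep '[[0,0,0,0,0,0,0],[0,0,0,0,0,0,0],[0,0,0,0,0,0,0],[0,0,0,0,0,0,0],[0,0,0,0,0,0,0]]';  python3 -c "
from p import *
st()
plan(kt('NR',.9,76))"
```

```text
clock: 20.93
tool_pos: [0.5545, -0.073, 0.1664]
orientation: [-179.2, -6.9, -15.4]
force: [0.6, -0.5, 0.4]
opening: 0.0347
clk 20.93 J [ 14.1  13.3 -30.    4.2 -40.4  57.5] F [ 0.6 -0.5  0.4] M [ 0.09  0.35 -0.01] open 0.0347
tcp [ 0.5545 -0.073   0.1664] err mm [-0.1 -0.  -0.6] deg [-0.05 -0.06 -0.1 ]
clock: 21.35
tool_pos: [0.5552, -0.0724, 0.1677]
orientation: [-179.1, -7.0, -15.4]
force: [-2.0, 3.4, 5.0]
opening: 0.0108
clk 21.35 J [ 14.1  13.2 -30.    4.1 -40.4  57.5] F [-2.   3.4  5. ] M [1.35 0.81 0.07] open 0.0108
tcp [ 0.5552 -0.0724  0.1677] err mm [0.6 0.6 0.7] deg [ 0.07  0.09 -0.07]
[0.0, -0.0, 0.78, 0.0, 0.0, 0.002] mm 2 deg 44.7 tcp [ 0.5547 -0.0735  0.1654]
```

```bash
python3 -m creep '[[0,0,0.11,0,0,0,0],[0,0,0.22,0,0,0.001,0],[0,0,0.33,0,0,0.001,0],[0,0,0.44,0,0,0.001,0],[0,0,0.55,0,0,0.001,0],[0,0,0.66,0,0,0.002,0],[0,0,0.76,0,0,0.002,0],[0,0,0.78,0,0,0.002,0],[0,0,0.78,0,0,0.002,0]]'; python3 -c "
from p import *
st()"; python3 -m creep '[[0,0,0,0,0,0,0.35],[0,0,0,0,0,0,0.35],[0,0,0,0,0,0,0.35],[0,0,0,0,0,0,0.35],[0,0,0,0,0,-0.03,0.35],[0,0,0,0,0,-0.05,0.35]]'; python3 -c "
from p import *
R0,t=load(); save(R0,t+R0@np.array([0,0,-.05]))
st()
plan(kt('FL',.12,125),kt('FL',.12,76))"
```

```text
clock: 22.1
tool_pos: [0.5546, -0.0733, 0.1658]
orientation: [-174.5, -4.4, -60.3]
force: [-4.6, -1.1, 7.8]
opening: 0.011
clk 22.10 J [ 14.1  13.3 -30.1   4.2 -40.2  12.7] F [-4.6 -1.1  7.8] M [-0.21  1.76 -0.04] open 0.0110
tcp [ 0.5546 -0.0733  0.1658] err mm [-0.2 -0.2  0.9] deg [-0.01  0.03  0.01]
clock: 22.6
tool_pos: [0.5487, -0.0721, 0.215]
orientation: [-174.6, -4.4, -60.2]
force: [1.1, -0.1, 0.8]
opening: 0.0307
clk 22.60 J [ 14.4   9.5 -27.1   3.8 -47.   13.2] F [ 1.1 -0.1  0.8] M [ 0.12  0.17 -0.03] open 0.0307
tcp [ 0.5487 -0.0721  0.215 ] err mm [-0.1  0.   0.4] deg [-0.09 -0.   -0.11]
[0.0, -0.0, -0.78, -0.037, -0.139, -0.001] mm 144 deg 44.7 tcp [0.6503 0.0295 0.2262]
[0.0, -0.0, -0.78, -0.037, -0.139, 0.048] mm 152 deg 44.7 tcp [0.6562 0.0286 0.1775]
```

```bash
python3 -m creep '[[0,0,-0.11,-0.005,-0.02,-0.001,0.4],[0,0,-0.23,-0.011,-0.043,-0.001,0.4],[0,0,-0.35,-0.017,-0.066,-0.001,0.4],[0,0,-0.47,-0.024,-0.09,-0.001,0.4],[0,0,-0.59,-0.031,-0.115,-0.001,0.4],[0,0,-0.71,-0.037,-0.135,-0.001,0.4],[0,0,-0.78,-0.037,-0.139,-0.001,0.4],[0,0,-0.78,-0.037,-0.139,0.015,0.4],[0,0,-0.78,-0.037,-0.139,0.035,0.4],[0,0,-0.78,-0.037,-0.139,0.047,0.4],[0,0,-0.78,-0.037,-0.139,0.048,0.4],[0,0,-0.78,-0.037,-0.139,0.048,0.4]]'; python3 -c "
from p import *
st()"; python3 -m creep '[[0,0,0,0,0,0,0],[0,0,0,0,0,0,0],[0,0,0,0,0,0,0],[0,0,0,0,0,0,0],[0,0,0,0,0,0,0]]';  python3 -c "
from p import *
st()
plan(kt('FL',.9,76))"
```

```text
clock: 23.6
tool_pos: [0.6558, 0.0284, 0.1765]
orientation: [-179.3, -6.9, -15.4]
force: [0.5, 0.7, 0.0]
opening: 0.0351
clk 23.60 J [ 21.1  21.  -17.3   4.9 -45.9  50.3] F [0.5 0.7 0. ] M [0.04 0.39 0.03] open 0.0351
tcp [0.6558 0.0284 0.1765] err mm [-0.3 -0.  -0.9] deg [-0.08 -0.07 -0.09]
clock: 24.02
tool_pos: [0.6565, 0.0293, 0.1783]
orientation: [-179.1, -7.0, -15.4]
force: [-0.9, 2.9, 4.0]
opening: 0.0106
clk 24.02 J [ 21.2  20.8 -17.2   4.8 -45.9  50.3] F [-0.9  2.9  4. ] M [1.1  0.61 0.02] open 0.0106
tcp [0.6565 0.0293 0.1783] err mm [0.4 0.9 0.9] deg [ 0.09  0.1  -0.08]
[0.0, -0.0, 0.78, 0.0, -0.0, 0.002] mm 2 deg 44.7 tcp [0.6564 0.0286 0.1758]
```

```bash
python3 -m creep '[[0,0,0.11,0,0,0,0],[0,0,0.22,0,0,0.001,0],[0,0,0.33,0,0,0.001,0],[0,0,0.44,0,0,0.001,0],[0,0,0.55,0,0,0.001,0],[0,0,0.66,0,0,0.002,0],[0,0,0.76,0,0,0.002,0],[0,0,0.78,0,0,0.002,0],[0,0,0.78,0,0,0.002,0]]'; python3 -c "
from p import *
st()"; python3 -m creep '[[0,0,0,0,0,0,0.35],[0,0,0,0,0,0,0.35],[0,0,0,0,0,0,0.35],[0,0,0,0,0,0,0.35],[0,0,0,0,0,-0.03,0.35],[0,0,0,0,0,-0.05,0.35]]'
python3 - <<'E'
from p import *
R0,t=load(); save(R0,t+R0@np.array([0,0,-.05]))
st()
for n,r,f in(('side',(240,140,350,230),7),('top',(225,110,315,220),5)):
    im=ctrl.snapshot(n); cv2.imwrite(f'pics/{n}11.png',im); overlay(n,im,r,f,[],f'pics/{n}11a.png')
plan(kt('NL',.9,125),kt('NL',.9,76))
E
```

```text
clock: 24.77
tool_pos: [0.6563, 0.0288, 0.1766]
orientation: [-174.5, -4.4, -60.3]
force: [-4.4, 2.3, 7.3]
opening: 0.0109
clk 24.77 J [ 21.2  20.9 -17.3   4.9 -45.7   5.5] F [-4.4  2.3  7.3] M [0.6  1.59 0.03] open 0.0109
tcp [0.6563 0.0288 0.1766] err mm [-0.   0.4  1.2] deg [ 0.06  0.03 -0.  ]
clock: 25.27
tool_pos: [0.65, 0.0293, 0.2252]
orientation: [-174.6, -4.4, -60.2]
force: [0.8, 1.4, 1.3]
opening: 0.0304
clk 25.27 J [ 21.5  17.8 -14.6   4.5 -51.7   5.9] F [0.8 1.4 1.3] M [0.14 0.17 0.02] open 0.0304
tcp [0.65   0.0293 0.2252] err mm [-0.3  0.   0.2] deg [-0.1   0.02 -0.1 ]
[0.0, -0.0, -0.0, -0.054, 0.067, 0.001] mm 86 deg 0.0 tcp [0.5661 0.0421 0.214 ]
[0.0, -0.0, -0.0, -0.054, 0.067, 0.05] mm 100 deg 0.0 tcp [0.572  0.0413 0.1654]
```

View pics/side11a.png

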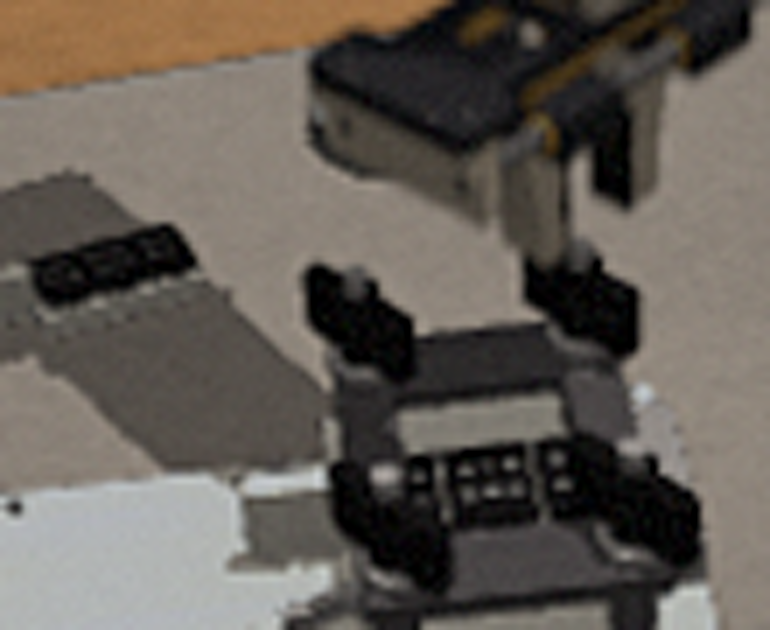

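View pics/top11a.png

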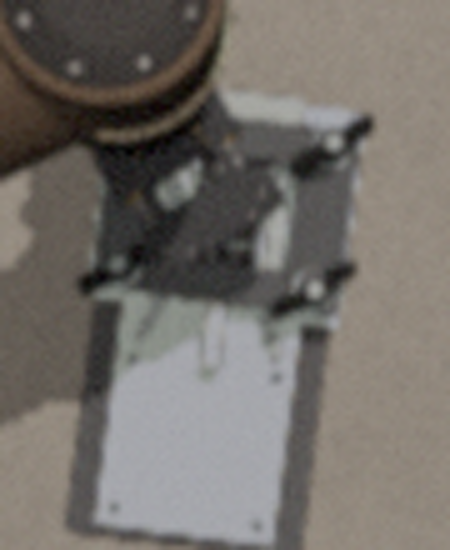

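All four wings stand at half way (side crop (360,320), (580,300), (390,530), (645,500)) and the carrier is still home. Round two, starting with NL.

```bash
python3 -m creep '[[0,0,0,-0.02,0.025,0,0.4],[0,0,0,-0.04,0.05,0,0.4],[0,0,0,-0.054,0.067,0.001,0.4],[0,0,0,-0.054,0.067,0.001,0.4],[0,0,0,-0.054,0.067,0.02,0.4],[0,0,0,-0.054,0.067,0.04,0.4],[0,0,0,-0.054,0.067,0.049,0.4],[0,0,0,-0.054,0.067,0.05,0.4],[0,0,0,-0.054,0.067,0.05,0.4]]'; python3 -c "
from p import *
st()"; python3 -m creep '[[0,0,0,0,0,0,0],[0,0,0,0,0,0,0],[0,0,0,0,0,0,0],[0,0,0,0,0,0,0],[0,0,0,0,0,0,0]]';  python3 -c "
from p import *
st()
plan(kt('NL',1.84,76))"
```

```text
clock: 26.12
tool_pos: [0.572, 0.0416, 0.1643]
orientation: [-174.6, -4.4, -60.2]
force: [0.5, 0.7, 0.9]
opening: 0.0353
clk 26.12 J [ 25.9  14.7 -29.    6.1 -40.7  -0.4] F [0.5 0.7 0.9] M [ 0.12  0.39 -0.03] open 0.0353
tcp [0.572  0.0416 0.1643] err mm [ 0.1 -0.1 -0.6] deg [-0.09  0.02 -0.09]
clock: 26.53
tool_pos: [0.572, 0.0419, 0.1654]
orientation: [-174.5, -4.4, -60.2]
force: [-1.8, 0.7, 2.5]
opening: 0.0107
clk 26.53 J [ 25.9  14.6 -29.1   6.1 -40.7  -0.4] F [-1.8  0.7  2.5] M [ 0.08  0.75 -0.08] open 0.0107
tcp [0.572  0.0419 0.1654] err mm [0.1 0.1 0.5] deg [ 0.05  0.02 -0.08]
[0.0, -0.0, 0.94, 0.0, 0.0, 0.002] mm 2 deg 53.9 tcp [0.5722 0.0412 0.1633]
```

```bash
python3 -m creep '[[0,0,0.12,0,0,0,0],[0,0,0.24,0,0,0.001,0],[0,0,0.36,0,0,0.001,0],[0,0,0.48,0,0,0.001,0],[0,0,0.6,0,0,0.001,0],[0,0,0.72,0,0,0.002,0],[0,0,0.84,0,0,0.002,0],[0,0,0.9,0,0,0.002,0],[0,0,0.94,0,0,0.002,0],[0,0,0.94,0,0,0.002,0],[0,0,0.94,0,0,0.002,0]]'; python3 -c "
from p import *
st()"
```

```text
clock: 27.45
tool_pos: [0.5715, 0.0418, 0.1636]
orientation: [-173.3, 1.8, -113.7]
force: [-7.1, 2.6, 9.4]
opening: 0.0108
clk 27.45 J [ 25.9  14.7 -29.2   6.1 -40.5 -54.2] F [-7.1  2.6  9.4] M [0.66 2.67 0.64] open 0.0108
tcp [0.5715 0.0418 0.1636] err mm [-0.7  0.1  0.7] deg [-0.    0.03 -0.14]
```

The turning moment rose to 0.64 N m, so NL is at its stop. Next, FR.

```bash
python3 -m creep '[[0,0,0,0,0,0,0.35],[0,0,0,0,0,0,0.35],[0,0,0,0,0,0,0.35],[0,0,0,0,0,0,0.35],[0,0,0,0,0,-0.03,0.35],[0,0,0,0,0,-0.05,0.35]]'; python3 -c "
from p import *
R0,t=load(); save(R0,t+R0@np.array([0,0,-.05]))
st()
plan(kt('FR',.9,125),kt('FR',.9,76))"
```

```text
clock: 27.95
tool_pos: [0.566, 0.0425, 0.213]
orientation: [-173.3, 1.7, -113.8]
force: [1.0, -0.4, 0.5]
opening: 0.0306
clk 27.95 J [ 26.3  11.1 -26.2   5.5 -47.2 -53.7] F [ 1.  -0.4  0.5] M [0.21 0.11 0.04] open 0.0306
tcp [0.566  0.0425 0.213 ] err mm [-0.2 -0.1  0.4] deg [-0.03  0.08 -0.09]
[0.0, -0.0, -0.94, 0.089, -0.114, -0.001] mm 145 deg 53.9 tcp [ 0.6333 -0.0852  0.2245]
[0.0, -0.0, -0.94, 0.089, -0.114, 0.048] mm 152 deg 53.9 tcp [ 0.6392 -0.0861  0.1758]
```

```bash
python3 -m creep '[[0,0,-0.12,0.012,-0.016,-0.001,0.4],[0,0,-0.24,0.024,-0.032,-0.001,0.4],[0,0,-0.36,0.036,-0.048,-0.001,0.4],[0,0,-0.48,0.048,-0.064,-0.001,0.4],[0,0,-0.6,0.06,-0.08,-0.001,0.4],[0,0,-0.72,0.074,-0.096,-0.001,0.4],[0,0,-0.84,0.089,-0.114,-0.001,0.4],[0,0,-0.94,0.089,-0.114,-0.001,0.4],[0,0,-0.94,0.089,-0.114,0.02,0.4],[0,0,-0.94,0.089,-0.114,0.04,0.4],[0,0,-0.94,0.089,-0.114,0.048,0.4],[0,0,-0.94,0.089,-0.114,0.048,0.4]]'; python3 -c "
from p import *
st()"; python3 -m creep '[[0,0,0,0,0,0,0.4],[0,0,0,0,0,0,0],[0,0,0,0,0,0,0],[0,0,0,0,0,0,0],[0,0,0,0,0,0,0],[0,0,0,0,0,0,0]]';  python3 -c "
from p import *
st()
plan(kt('FR',1.84,76))"
```

```text
clock: 28.95
tool_pos: [0.6384, -0.0859, 0.1729]
orientation: [-174.8, -4.3, -60.3]
force: [0.3, -0.1, -0.2]
opening: 0.0351
clk 28.95 J [ 10.8  20.1 -18.4   3.3 -45.1  16.9] F [ 0.3 -0.1 -0.2] M [ 0.12  0.37 -0.02] open 0.0351
tcp [ 0.6384 -0.0859  0.1729] err mm [-0.9 -0.1 -2.6] deg [-0.22 -0.08 -0.06]
clock: 29.45
tool_pos: [0.6389, -0.086, 0.1761]
orientation: [-174.6, -4.4, -60.2]
force: [-5.6, -1.1, 4.0]
opening: 0.0106
clk 29.45 J [ 10.8  19.9 -18.3   3.3 -45.3  17. ] F [-5.6 -1.1  4. ] M [-0.2   2.09 -0.05] open 0.0106
tcp [ 0.6389 -0.086   0.1761] err mm [-0.4 -0.2  0.7] deg [-0.05  0.02 -0.1 ]
[0.0, -0.0, 0.94, 0.0, 0.0, 0.002] mm 2 deg 53.9 tcp [ 0.6394 -0.0862  0.1738]
```

```bash
python3 -m creep '[[0,0,0.12,0,0,0,0],[0,0,0.24,0,0,0.001,0],[0,0,0.36,0,0,0.001,0],[0,0,0.48,0,0,0.001,0],[0,0,0.6,0,0,0.001,0],[0,0,0.72,0,0,0.002,0],[0,0,0.84,0,0,0.002,0],[0,0,0.9,0,0,0.002,0],[0,0,0.94,0,0,0.002,0],[0,0,0.94,0,0,0.002,0],[0,0,0.94,0,0,0.002,0]]'; python3 -c "
from p import *
st()";  python3 -m creep '[[0,0,0,0,0,0,0.35],[0,0,0,0,0,0,0.35],[0,0,0,0,0,0,0.35],[0,0,0,0,0,0,0.35],[0,0,0,0,0,-0.03,0.35],[0,0,0,0,0,-0.05,0.35]]'; python3 -c "
from p import *
R0,t=load(); save(R0,t+R0@np.array([0,0,-.05]))
st()
plan(kt('NR',.9,125),kt('NR',.9,76))"
```

```text
clock: 30.37
tool_pos: [0.638, -0.0862, 0.1747]
orientation: [-173.3, 1.7, -113.8]
force: [-10.9, 0.4, 13.1]
opening: 0.0109
clk 30.37 J [ 10.8  19.9 -18.5   3.3 -45.2 -36.9] F [-10.9   0.4  13.1] M [0.16 3.81 0.52] open 0.0109
tcp [ 0.638  -0.0862  0.1747] err mm [-1.6 -0.3  1.3] deg [-0.09  0.11 -0.12]
clock: 30.87
tool_pos: [0.6336, -0.0848, 0.2234]
orientation: [-173.3, 1.8, -113.8]
force: [0.8, 1.3, 0.7]
opening: 0.0306
clk 30.87 J [ 11.   16.8 -15.8   3.1 -50.9 -36.7] F [0.8 1.3 0.7] M [0.12 0.13 0.01] open 0.0306
tcp [ 0.6336 -0.0848  0.2234] err mm [0.1 0.2 0.3] deg [-0.05  0.06 -0.1 ]
[0.0, -0.0, -0.94, 0.023, 0.083, -0.001] mm 86 deg 53.9 tcp [ 0.5488 -0.0726  0.214 ]
[0.0, -0.0, -0.94, 0.023, 0.083, 0.048] mm 99 deg 53.9 tcp [ 0.5547 -0.0735  0.1654]
```

```bash
python3 -m creep '[[0,0,-0.12,0.003,0.012,-0.001,0.4],[0,0,-0.24,0.006,0.024,-0.001,0.4],[0,0,-0.36,0.009,0.036,-0.001,0.4],[0,0,-0.48,0.012,0.048,-0.001,0.4],[0,0,-0.6,0.016,0.06,-0.001,0.4],[0,0,-0.72,0.02,0.072,-0.001,0.4],[0,0,-0.84,0.023,0.083,-0.001,0.4],[0,0,-0.94,0.023,0.083,-0.001,0.4],[0,0,-0.94,0.023,0.083,0.02,0.4],[0,0,-0.94,0.023,0.083,0.04,0.4],[0,0,-0.94,0.023,0.083,0.048,0.4],[0,0,-0.94,0.023,0.083,0.048,0.4]]'; python3 -c "
from p import *
st()"; python3 -m creep '[[0,0,0,0,0,0,0.4],[0,0,0,0,0,0,0],[0,0,0,0,0,0,0],[0,0,0,0,0,0,0],[0,0,0,0,0,0,0],[0,0,0,0,0,0,0]]';  python3 -c "
from p import *
st()
plan(kt('NR',1.84,76))"
```

```text
clock: 31.87
tool_pos: [0.554, -0.0733, 0.1629]
orientation: [-174.7, -4.3, -60.2]
force: [-0.0, 0.4, -0.9]
opening: 0.0353
clk 31.87 J [ 14.1  13.6 -30.2   4.2 -40.1  12.8] F [-0.   0.4 -0.9] M [ 0.12  0.38 -0.03] open 0.0353
tcp [ 0.554  -0.0733  0.1629] err mm [-0.7 -0.1 -2.1] deg [-0.19 -0.06 -0.07]
clock: 32.37
tool_pos: [0.5547, -0.0734, 0.1654]
orientation: [-174.5, -4.4, -60.2]
force: [-3.4, -1.4, 3.3]
opening: 0.0106
clk 32.37 J [ 14.1  13.3 -30.1   4.2 -40.2  12.8] F [-3.4 -1.4  3.3] M [-0.21  1.45 -0.18] open 0.0106
tcp [ 0.5547 -0.0734  0.1654] err mm [-0.1 -0.2  0.5] deg [-0.    0.03 -0.08]
[0.0, -0.0, 0.94, 0.0, 0.0, 0.002] mm 2 deg 53.9 tcp [ 0.555  -0.0735  0.1633]
```

```bash
python3 -m creep '[[0,0,0.12,0,0,0,0],[0,0,0.24,0,0,0.001,0],[0,0,0.36,0,0,0.001,0],[0,0,0.48,0,0,0.001,0],[0,0,0.6,0,0,0.001,0],[0,0,0.72,0,0,0.002,0],[0,0,0.84,0,0,0.002,0],[0,0,0.9,0,0,0.002,0],[0,0,0.94,0,0,0.002,0],[0,0,0.94,0,0,0.002,0],[0,0,0.94,0,0,0.002,0]]'; python3 -c "
from p import *
st()";  python3 -m creep '[[0,0,0,0,0,0,0.35],[0,0,0,0,0,0,0.35],[0,0,0,0,0,0,0.35],[0,0,0,0,0,0,0.35],[0,0,0,0,0,-0.03,0.35],[0,0,0,0,0,-0.05,0.35]]'; python3 -c "
from p import *
R0,t=load(); save(R0,t+R0@np.array([0,0,-.05]))
st()
plan(kt('FL',.9,125),kt('FL',.9,76))"
```

```text
clock: 33.28
tool_pos: [0.5535, -0.0736, 0.164]
orientation: [-173.3, 1.7, -113.7]
force: [-13.4, 1.9, 16.6]
opening: 0.011
clk 33.28 J [ 14.1  13.4 -30.3   4.2 -40.1 -41. ] F [-13.4   1.9  16.6] M [0.72 4.2  0.54] open 0.0110
tcp [ 0.5535 -0.0736  0.164 ] err mm [-1.5 -0.4  1. ] deg [-0.09  0.1  -0.13]
clock: 33.78
tool_pos: [0.549, -0.0723, 0.213]
orientation: [-173.3, 1.8, -113.8]
force: [1.2, -0.0, 1.0]
opening: 0.0301
clk 33.78 J [ 14.4   9.7 -27.3   3.8 -46.7 -40.7] F [ 1.2 -0.   1. ] M [0.11 0.1  0.03] open 0.0301
tcp [ 0.549  -0.0723  0.213 ] err mm [ 0.  -0.   0.4] deg [-0.05  0.07 -0.1 ]
[0.0, -0.0, -0.94, -0.134, -0.052, -0.001] mm 144 deg 53.9 tcp [0.6505 0.0295 0.2245]
[0.0, -0.0, -0.94, -0.134, -0.052, 0.048] mm 152 deg 53.9 tcp [0.6564 0.0286 0.1758]
```

```bash
python3 -m creep '[[0,0,-0.12,-0.018,-0.007,-0.001,0.4],[0,0,-0.24,-0.036,-0.014,-0.001,0.4],[0,0,-0.36,-0.055,-0.021,-0.001,0.4],[0,0,-0.48,-0.074,-0.029,-0.001,0.4],[0,0,-0.6,-0.094,-0.037,-0.001,0.4],[0,0,-0.72,-0.114,-0.045,-0.001,0.4],[0,0,-0.84,-0.134,-0.052,-0.001,0.4],[0,0,-0.94,-0.134,-0.052,-0.001,0.4],[0,0,-0.94,-0.134,-0.052,0.02,0.4],[0,0,-0.94,-0.134,-0.052,0.04,0.4],[0,0,-0.94,-0.134,-0.052,0.048,0.4],[0,0,-0.94,-0.134,-0.052,0.048,0.4]]'; python3 -c "
from p import *
st()"; python3 -m creep '[[0,0,0,0,0,0,0.4],[0,0,0,0,0,0,0],[0,0,0,0,0,0,0],[0,0,0,0,0,0,0],[0,0,0,0,0,0,0],[0,0,0,0,0,0,0]]';  python3 -c "
from p import *
st()
plan(kt('FL',1.84,76))"
```

```text
clock: 34.78
tool_pos: [0.6551, 0.0281, 0.1726]
orientation: [-174.8, -4.3, -60.2]
force: [-0.4, 0.1, -0.7]
opening: 0.035
clk 34.78 J [ 21.1  21.2 -17.5   4.8 -45.6   5.6] F [-0.4  0.1 -0.7] M [0.09 0.37 0.  ] open 0.0350
tcp [0.6551 0.0281 0.1726] err mm [-1.  -0.1 -2.7] deg [-0.24 -0.04 -0.07]
clock: 35.28
tool_pos: [0.6564, 0.0285, 0.1761]
orientation: [-174.4, -4.4, -60.2]
force: [-1.0, 0.5, 2.7]
opening: 0.0108
clk 35.28 J [ 21.1  20.9 -17.3   4.9 -45.7   5.6] F [-1.   0.5  2.7] M [ 0.24  0.46 -0.09] open 0.0108
tcp [0.6564 0.0285 0.1761] err mm [0.3 0.3 0.7] deg [ 0.09  0.03 -0.08]
[0.0, -0.0, 0.94, -0.0, -0.0, 0.002] mm 2 deg 53.9 tcp [0.6566 0.0286 0.1738]
```

```bash
python3 -m creep '[[0,0,0.12,0,0,0,0],[0,0,0.24,0,0,0.001,0],[0,0,0.36,0,0,0.001,0],[0,0,0.48,0,0,0.001,0],[0,0,0.6,0,0,0.001,0],[0,0,0.72,0,0,0.002,0],[0,0,0.84,0,0,0.002,0],[0,0,0.9,0,0,0.002,0],[0,0,0.94,0,0,0.002,0],[0,0,0.94,0,0,0.002,0],[0,0,0.94,0,0,0.002,0]]'; python3 -c "
from p import *
st()";  python3 -m creep '[[0,0,0,0,0,0,0.35],[0,0,0,0,0,0,0.35],[0,0,0,0,0,0,0.35],[0,0,0,0,0,0,0.35],[0,0,0,0,0,-0.03,0.35],[0,0,0,0,0,-0.06,0.35],[0,0,0,0,0,-0.1,0.35],[0,0,0,0,0,-0.13,0.35]]'; python3 -c "
from p import *
R0,t=load(); save(R0,t+R0@np.array([0,0,-.13]))
st(); R0,t=load()
plan((R0,np.array([.42,.22,.33])),keep=False)"
```

```text
clock: 36.2
tool_pos: [0.6556, 0.0285, 0.1748]
orientation: [-173.2, 1.8, -113.7]
force: [-7.8, 1.6, 10.2]
opening: 0.0112
clk 36.20 J [ 21.2  21.  -17.5   4.9 -45.6 -48.2] F [-7.8  1.6 10.2] M [0.71 2.92 0.59] open 0.0112
tcp [0.6556 0.0285 0.1748] err mm [-0.7  0.3  1.4] deg [ 0.01  0.02 -0.15]
clock: 36.87
tool_pos: [0.6408, 0.0307, 0.305]
orientation: [-173.2, 1.9, -113.8]
force: [2.3, 0.6, 0.6]
opening: 0.0306
clk 36.87 J [ 21.9  13.5  -9.5   4.1 -60.9 -47.6] F [2.3 0.6 0.6] M [ 0.18  0.08 -0.  ] open 0.0306
tcp [0.6408 0.0307 0.305 ] err mm [0.1 0.1 2.5] deg [ 0.09 -0.02 -0.09]
[0.0, 0.0, 0.0, -0.085, 0.274, -0.057] mm 292 deg 0.0 tcp [0.42 0.22 0.33]
```

Moving aside at height to look.

```bash
python3 -m creep '[[0,0,0,-0.01,0.035,-0.01,0.4],[0,0,0,-0.02,0.07,-0.02,0.4],[0,0,0,-0.032,0.105,-0.03,0.4],[0,0,0,-0.043,0.14,-0.04,0.4],[0,0,0,-0.053,0.175,-0.05,0.4],[0,0,0,-0.064,0.21,-0.057,0.4],[0,0,0,-0.075,0.245,-0.057,0.4],[0,0,0,-0.085,0.274,-0.057,0.4],[0,0,0,-0.085,0.274,-0.057,0.4]]'
python3 - <<'E'
from p import *
for n in('side','top'): cv2.imwrite(f'pics/{n}12.png',ctrl.snapshot(n))
def tr(dx,dy,dz): 
    T=np.eye(4);T[:3,3]=dx/1000,dy/1000,dz/1000;return T
for n,r,f in(('side',(235,140,350,235),6.5),('top',(225,110,315,220),5)):
    im=cv2.imread(f'pics/{n}12.png')
    overlay(n,im,r,f,[],f'pics/{n}12a.png'); overlay(n,im,r,f,bedsegs(BED,(1.8,)*4),f'pics/{n}12o.png')
cv2.imwrite('pics/top12ab.png',cv2.resize(np.hstack([cv2.imread('pics/top12a.png'),cv2.imread('pics/top12o.png')]),None,fx=.88,fy=.88))
E
```

```text
clock: 37.62
tool_pos: [0.4167, 0.2225, 0.3294]
orientation: [-173.3, 1.9, -113.6]
force: [-0.6, -0.4, 0.9]
opening: 0.0354
```

View pics/side12a.png

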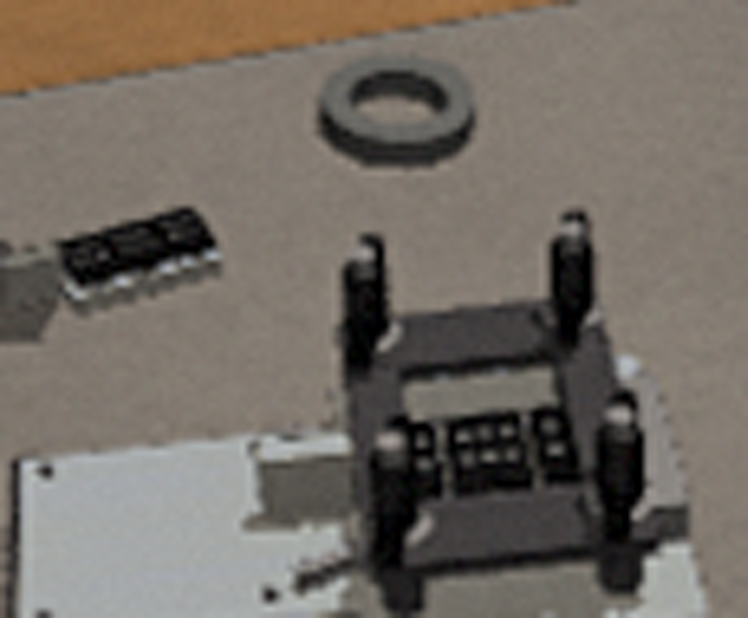

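View pics/top12ab.png

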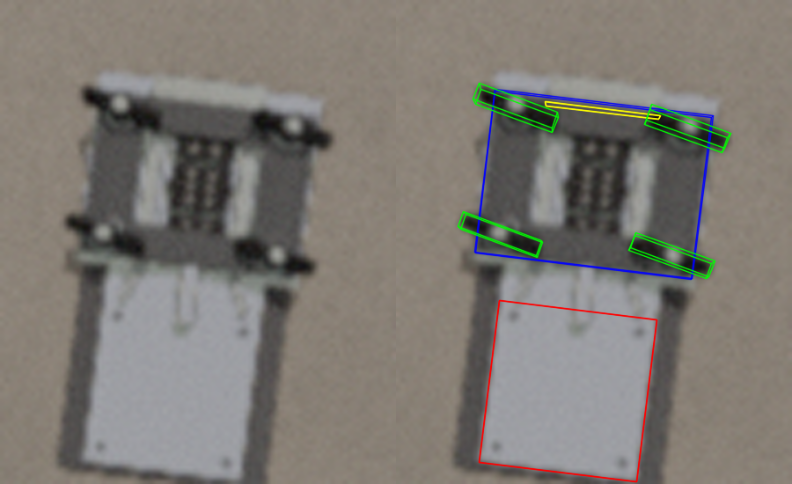

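View pics/side12.png

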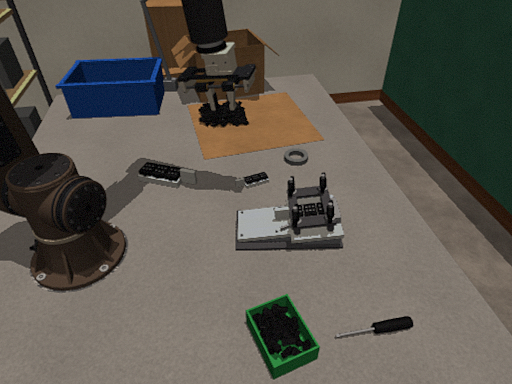

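All four wings line up with the 1.8 rad outlines (left panel: (120,104), (294,127), (104,232), (277,255)). The plate is down, the carrier's housings still sit in the window at (203,185), and the bystanders and look-alikes are where they were. Handing in.

```bash
python3 -c "
from plant import ctrl
print(ctrl.close_job(), ctrl.get_obs()['clock'])"
```

```text
the job is handed in; nothing more can be done
the job is handed in; nothing more can be done
```

The job is handed in at about 38 s of the 72 s allowed; no verdict came back.

**What I did**
- **Carrier on the bed:** I laid the middle-sized carrier nose uphill on the lower half of the bed and let go.
- **Push to the stop:** I pushed it up by its tail in three grips, letting go and regripping twice because the arm could not lean back far enough near the base. The last push met the top stop at about 23 N, and I let go there.
- **Knobs:** I turned near left and far right, then near right and far left, to 0.9 rad. In the same order I then turned all four to their stops, where the turning moment rose to 0.5–0.65 N m on each.

**Last checks**
- The final pictures show all four wings at about 1.8 rad, the plate down and the carrier's housings in the window as before clamping.
- The tub, tape, driver and look-alikes appear unmoved, and the gripper is clear.

**What disagreed or went wrong**
- **Bed height:** the cameras put the bed about 4 mm too high, so I corrected it from the contact when laying the carrier down.
- **Wrong sign:** one x shift was typed with the wrong sign. It touched nothing and I corrected it.
- **Joint 3 limit:** joint 3 was driven to its range limit twice while leaning the tool back. It read -58.2 and then -58.3 degrees (rounded), against a limit of -58.28. The second time also gave a brief swing of about 20 N, with no contact visible.
- **Stop contact:** the carrier resting on the stop is known from the push force and the travel of about 41 mm. The cameras do not show that contact directly.

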